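# Put the film scrapers away in their clamp rack

## Task

Put the film scrapers away: first lift the dust cover off the rack and set it down flat on the bench, its open side down, and bring the rack's clamp lever upright to release it. Then slide every scraper lying on the bench blade first into a slot of its own, fully home against the back, and only when all are in push the lever over to its stop on the side away from the slot mouths to clamp them. Last, put the cover back squarely over the handles as it stood before; leave the film roll, the tape roll and the jar where they are.

Things in the scene. Friction and masses are not known exactly. Their poses are not given: they have to be found in the camera images.
- rack: Fixed scraper rack: dark base plate x -113 to 77, y +-150 mm, its top at z = 12 mm; at the back four slots side by side under one aluminium roof (x 0 to 77, top z = 27 mm). Origin: on the bench below the middle of the line of slot mouths; +x runs into the slots, y along their row, z up. In front of x = -30 mm the plate is a flat open apron where the handles come to lie.
- slot_1 (a point): Mouth of slot 1 (rack y = -93 mm): mid-width, on the slot floor (12 mm above the bench), at the roof's front edge; axes as the rack's. Slot 52 mm wide, 9 mm high, 65 mm deep to its back wall. The 10 mm wide, 9 mm high walls between slots run 30 mm out in front of the roof, open above, with round noses.
- slot_2 (a point): Mouth of slot 2 (rack y = -31 mm): mid-width, on the slot floor (12 mm above the bench), at the roof's front edge; axes as the rack's. Slot 52 mm wide, 9 mm high, 65 mm deep to its back wall. The 10 mm wide, 9 mm high walls between slots run 30 mm out in front of the roof, open above, with round noses.
- slot_3 (a point): Mouth of slot 3 (rack y = 31 mm): mid-width, on the slot floor (12 mm above the bench), at the roof's front edge; axes as the rack's. Slot 52 mm wide, 9 mm high, 65 mm deep to its back wall. The 10 mm wide, 9 mm high walls between slots run 30 mm out in front of the roof, open above, with round noses.
- slot_4 (a point): Mouth of slot 4 (rack y = 93 mm): mid-width, on the slot floor (12 mm above the bench), at the roof's front edge; axes as the rack's. Slot 52 mm wide, 9 mm high, 65 mm deep to its back wall. The 10 mm wide, 9 mm high walls between slots run 30 mm out in front of the roof, open above, with round noses.
- cover: Loose grey dust cover: upside-down tray 100 (x) x 278 (y) x 34 mm, 4 mm walls, open below and on its +x side, 0.28 kg; first on the rack's apron (origin at rack x -56, y 0, z 12 mm, same axes). Black bar handle on top along y: 116 mm long, 16 mm wide, 14 mm thick, axis 62 mm above the lower rim, 21 mm free below it (posts at y +-52 mm). Origin: middle of the rim plane; z up.
- clamp (a joint): Angle of the rack's clamp lever: 0 = upright (clamp released), positive = leaning towards +x of the rack, away from the mouths of the slots; 0.8 = stop on that side (clamped), -0.5 = stop on the other side. It stays where it is left (about 2 N at the bar moves it).
- clamp_bar (a point): Middle of the clamp lever's cross-bar: a hoop-shaped lever standing on the roof, its top a black round bar 16 mm thick along the rack's y, 58 mm free between its two arms. The bar is 90 mm from the hinge line.
- clamp_pivot (a point): Middle of the lever's hinge line (parallel to the rack's y), on the rack at x = 60 mm, 40 mm above the bench.
- scraper_1: A film scraper lying flat, 160 mm long (may be absent): black handle 85 mm long, 20 mm wide, 26 mm high, from x = -80 to 5 mm; flat steel blade 44 mm wide, 3 mm thick, level with the handle's underside, from x = 5 to 80 mm. Origin: on the underside, mid-length; x points to the blade's edge, z up. 0.13 kg, balances near x = -12 mm.
- scraper_1_tip (a point): Middle of that scraper's blade edge, on the underside (80 mm along x from its origin).
- scraper_2: A film scraper lying flat, 160 mm long (may be absent): black handle 85 mm long, 20 mm wide, 26 mm high, from x = -80 to 5 mm; flat steel blade 44 mm wide, 3 mm thick, level with the handle's underside, from x = 5 to 80 mm. Origin: on the underside, mid-length; x points to the blade's edge, z up. 0.13 kg, balances near x = -12 mm.
- scraper_2_tip (a point): Middle of that scraper's blade edge, on the underside (80 mm along x from its origin).
- scraper_3: A film scraper lying flat, 160 mm long (may be absent): black handle 85 mm long, 20 mm wide, 26 mm high, from x = -80 to 5 mm; flat steel blade 44 mm wide, 3 mm thick, level with the handle's underside, from x = 5 to 80 mm. Origin: on the underside, mid-length; x points to the blade's edge, z up. 0.13 kg, balances near x = -12 mm.
- scraper_3_tip (a point): Middle of that scraper's blade edge, on the underside (80 mm along x from its origin).
- scraper_4: A film scraper lying flat, 160 mm long (may be absent): black handle 85 mm long, 20 mm wide, 26 mm high, from x = -80 to 5 mm; flat steel blade 44 mm wide, 3 mm thick, level with the handle's underside, from x = 5 to 80 mm. Origin: on the underside, mid-length; x points to the blade's edge, z up. 0.13 kg, balances near x = -12 mm.
- scraper_4_tip (a point): Middle of that scraper's blade edge, on the underside (80 mm along x from its origin).
- film_roll: Bystander: black film roll standing on end, 84 mm diameter, 130 mm high; origin under its centre.
- tape_roll: Bystander: roll of brown tape lying flat, 104 mm diameter, 48 mm high; origin under its centre.
- cleaner: Bystander: jar of cleaner, 60 mm diameter, 90 mm high; origin under its centre.
There are look-alikes about, which are no part of the job. Leave any yellow look-alike of the scraper_2 alone. What is shaped like the scraper_4 but pink is not meant.

How it is judged:
By the outcome, as a careful person would: the job done as asked, in the order asked, and still so for the second after the job is handed in, with the robot touching nothing.
Of scraper_1, scraper_2, scraper_3, scraper_4 only 2 to 4 are there at a start; the rules pass over those that are not, and their reading is None.
At some moment in a run one of scraper_1, scraper_2, scraper_3, scraper_4 may be knocked a few centimetres aside while the robot is not near it.
Once in a run the grip may slacken for a moment while it holds something.
It also fails if it takes over 210 s, if anything falls off the work surface, if the arm or the gripper's body presses on something with over 40 N, if the wrist force passes 120 N, or if a joint passes its speed limit or range.

## Robot

A 6-joint arm with a two-finger parallel gripper is mounted at the origin on the work surface. World frame = base frame: x ahead of the robot, y to its left, z up, the work surface at z = 0. Lengths are in m, angles in rad, forces in N, time in s.
With the tool pointing down it reaches from about 0.35 to 0.875 m from the base axis. Payload 15.5 kg.
Tool frame: the origin (TCP) lies at the very end of the fingers, on their centre line; the grasp point (between the pads) lies 19 mm behind it; z points along the fingers, y is the line along which they close (so a half turn about z gives the same grasp; the last joint's range is limited). The gripper opens to 85 mm and grips with 20 to 120 N. Pads are 22 mm wide; open, the fingers measure 114 mm over their backs; the gripper's body (76 mm by 85 mm) begins 54 mm behind the grasp point. The pads swing forward as they close: fully open they stand 13 mm farther back than shut.
Start: joints at [1.188, 0.494, 1.345, -0, 1.302, -0.096], TCP at [0.177, 0.599, 0.231] pointing down, gripper open.
Joint ranges: [-2.91, 2.91], [-0.82, 2.16], [0.22, 2.67], [-1.22, 4.37], [0.12, 2.79], [-3.08, 3.08]. Speed limits (rad/s): [1.89, 1.89, 2.57, 3.01, 3.01, 3.01].

## Interface

Orientations are given as a unit quaternion [x, y, z, w].
In Python, from station import state, vision, workorder gives the robot as it stands.
- The arm moves only by the tool carry_out, never from a script. Its argument "motion" is a list of rows, each an object with "dp": the shift along the world's x, y, z in mm, a list of three; "rotation": the turn, a rotation vector about the world's x, y, z in rad, a list of three. A call has exactly 10 rows; each row is the pose to reach, as a shift and turn from the pose commanded when the call began; what a row does not reach only later rows make up. A row lasts 1/12 s, in which the tool goes at most 41.7 mm and 7.16 degrees, less where a joint would pass 70% of its speed; a pose out of reach is approached as far as the arm can. A call with a gripper value outside its range is refused whole. "hand" is the opening, from 0 (shut) to 1 (fully open), set as the call begins (left out, the last holds). The fingers move at their own pace and stop on an object; "newtons" is the grip in N (left out, the last holds). Time passes only in rows, so rows that repeat a pose let the fingers close, or fill a call up. It gives the time, the measured TCP pose, the force, the opening and the grip force at its end, in the units of the state.
- state(): the state, without advancing time (a new reading comes with each control period).
- vision.grab_frame(name): name is "scene" or "top"; returns (picture, depth): 400x640x3 uint8, red, green, blue; 400x640 float32, m along the optical axis (not along the pixel's ray), 0 where there is no reading.
- vision.get_calibration(name): a dict with "intrinsics" (3x3 intrinsics, pixels), "world_to_cam" (4x4, takes a point from world to camera coordinates). Camera axes: x right, y up, looking along -z (the intrinsics and any distortion apply to the point x, -y, -z); pixel columns grow to the right and rows downward; lengths in m; the calibration is good to about 2 mm. A picture is of the moment at which its call begins. get_calibration takes no time and is no camera call.
- workorder.finish_job(): hands the job in; it is judged then, once.
The state is a dict: "clock": time; "joint_pos": joint angles; "qvel": joint speeds; "joint_efforts": joint torques, N m; "tool_pos": TCP position; "eef_rot": TCP orientation; "contact_force": force on the tool from outside, world axes, zero at the start; "wrist_torque": the same for the moment, N m; "width": opening from 0.0 (shut) to 1.0 (fully open); "finger_force": force on a finger pad.
Only numpy, scipy, OpenCV 4.12 (cv2) and the standard library are available. Lean on these libraries where they do the work, as an engineer would, in place of code of your own. Each camera call takes 0.05 s, during which the arm holds its last target. There are 200 camera calls.

## Working session

There is one attempt and no reset: what is moved stays moved. The work goes in short steps, Python scripts to look and compute and a tool call to move; the robot and the scene stay as the last step left them, time stands still between calls to the robot, and variables do not carry over. Pictures are saved under pics/ and viewed, at most 14 in all, crops included, and the job is handed in when it is done.

Besides the shell and the picture viewer there is one more tool, called after "Request:" as name([rows], argument=value, ...), one row to a line, values as JSON. carry_out: Moves the arm, as the interface text tells. Its arguments: {"type":"object","properties":{"motion":{"type":"array","items":{"type":"object","properties":{"dp":{"type":"array","items":{"type":"number"}},"rotation":{"type":"array","items":{"type":"number"}}}}},"hand":{"type":"number"},"newtons":{"type":"number"}},"required":["motion"]}

```bash
ls; mkdir -p pics; cat > h.py <<'E'
import numpy as np, cv2
from station import state, vision, workorder
def grab(n): 
    p,d=vision.grab_frame(n); return p,d
def save(n,f,p): cv2.imwrite(f'pics/{f}.png',p[:,:,::-1])
def cal(n):
    c=vision.get_calibration(n); return np.array(c['intrinsics']),np.array(c['world_to_cam']),c
def onplane(n,uv,z):
    K,T,_=cal(n); uv=np.atleast_2d(np.array(uv,float))
    r=np.c_[uv,np.ones(len(uv))]@np.linalg.inv(K).T; r[:,1:]*=-1
    R=T[:3,:3]; o=-R.T@T[:3,3]; d=r@R
    return o+d*((z-o[2])/d[:,2])[:,None]
def cloud(n,dep):
    K,T,_=cal(n); h,w=dep.shape; u,v=np.meshgrid(np.arange(w),np.arange(h))
    r=np.stack([u,v,np.ones_like(u)],-1)@np.linalg.inv(K).T; p=r*dep[...,None]; p[...,1:]*=-1
    return (p-T[:3,3])@T[:3,:3]
def proj(n,P):
    K,T,_=cal(n); c=np.atleast_2d(P)@T[:3,:3].T+T[:3,3]; c[:,1:]*=-1; q=c@K.T; return q[:,:2]/q[:,2:]
E
python3 - <<'E'
from h import *
for n in('scene','top'):
    p,d=grab(n); save(n,n+'0',p); np.save(n+'0.npy',d); c=cal(n); print(c[2].keys(),c[0],c[1].round(3))
print(state())
E
```

```text
pics
dict_keys(['intrinsics', 'world_to_cam']) [[360.95892773   0.         323.82448971]
 [  0.         360.95892773 201.05916559]
 [  0.           0.           1.        ]] [[ 0.865  0.503 -0.006 -0.455]
 [-0.302  0.53   0.792  0.016]
 [ 0.402 -0.683  0.61  -1.241]
 [ 0.     0.     0.     1.   ]]
dict_keys(['intrinsics', 'world_to_cam']) [[385.00549645   0.         318.75229039]
 [  0.         385.00549645 201.66929984]
 [  0.           0.           1.        ]] [[-0.019 -1.     0.019  0.079]
 [ 0.983 -0.015  0.18  -0.491]
 [-0.18   0.022  0.983 -1.102]
 [ 0.     0.     0.     1.   ]]
{'clock': 0.1, 'joint_pos': array([ 1.18851250e+00,  4.94120787e-01,  1.34607133e+00,  4.59089983e-06,
        1.30252947e+00, -9.55152473e-02]), 'qvel': array([ 0.0004582 , -0.00245088, -0.00155889,  0.00168965,  0.0002963 ,
        0.00038423]), 'joint_efforts': array([ 3.00463398e-03, -8.83580732e+01, -3.84562647e+01, -1.42906470e-04,
        5.30692298e-03,  5.62085495e-05]), 'tool_pos': array([0.17666295, 0.59916307, 0.23075932]), 'eef_rot': array([ 1.42894067e-01,  9.89737827e-01, -5.47909515e-04, -1.35721409e-04]), 'contact_force': array([ 0.45540619,  0.23700856, -0.83188756]), 'wrist_torque': array([ 0.04082997,  0.0566547 , -0.02299169]), 'finger_force': 0.0, 'width': 1.0051149221271365}
```

View pics/scene0.png

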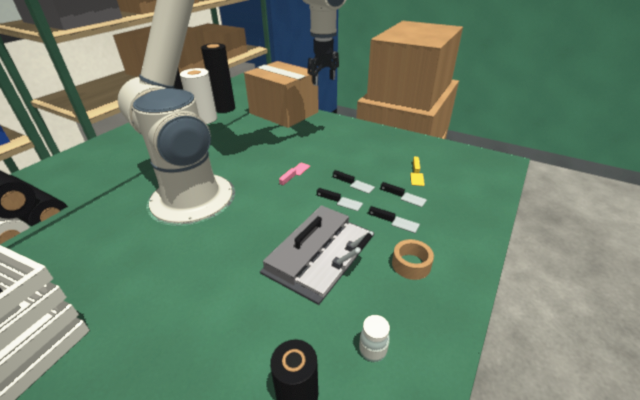

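View pics/top0.png

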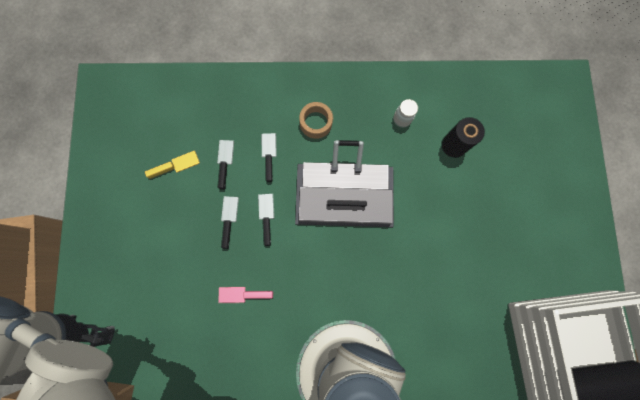

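The scene shows the rack with its cover at top (345,195), its lever leaning away from the robot (bar near 348,143), the bystanders at (316,121), (405,113) and (465,137), and six scraper shapes. The four black-handled ones at (225,164), (269,157), (230,222) and (266,219) match the description. The yellow one at (172,165) and the pink one at (245,295) are look-alikes. I'll confirm this in a crop.

```bash
cat > meas.py <<'E'
from h import *
def scrapers(p,roi=(140,100,300,260)):
    """black handles + light blades in top view; returns list of (origin xy, yaw)"""
    x0,y0,x1,y1=roi; hsv=cv2.cvtColor(p,cv2.COLOR_RGB2HSV)
    dark=(hsv[...,2]<45); light=(hsv[...,1]<70)&(hsv[...,2]>110)
    out=[]
    def blobs(m):
        mm=np.zeros(m.shape,np.uint8); mm[y0:y1,x0:x1]=m[y0:y1,x0:x1]
        n,l,s,c=cv2.connectedComponentsWithStats(mm); return [(c[i],s[i,4],l==i) for i in range(1,n) if s[i,4]>60]
    H=blobs(dark);B=blobs(light)
    for c,a,m in B:
        if a>600: continue
        bp=np.argwhere(m)[:,::-1]; bw=onplane('top',bp,0.003)[:,:2]
        r=cv2.minAreaRect((bw*1000).astype(np.float32)); 
        hs=[h for h in H if np.linalg.norm(h[0]-c)<45 and h[1]<600]
        if not hs: print('lone',c,a);continue
        h=min(hs,key=lambda h:np.linalg.norm(h[0]-c))
        hp=onplane('top',np.argwhere(h[2])[:,::-1],0.02)[:,:2]
        # axis direction from handle centroid to blade centroid
        hc,bc=hp.mean(0),bw.mean(0); d=bc-hc; yaw=np.arctan2(d[1],d[0])
        pc=np.linalg.eigh(np.cov(hp.T))[1][:,1]; pc*=np.sign(pc@d); 
        u=d/np.linalg.norm(d); tip=np.percentile((bw-bc)@u,98)
        out.append((c,a,h[1],hc,bc,yaw,np.arctan2(pc[1],pc[0]),r,np.linalg.norm(d)))
    return out
E
python3 - <<'E'
from meas import *
p=cv2.imread('pics/top0.png')[:,:,::-1].copy(); d=np.load('top0.npy')
for o in scrapers(p): print([np.round(x,3) if not isinstance(x,tuple) else np.round(np.r_[x[0],x[1],x[2]],1) for x in o])
C=cloud('top',d)
# rack: cover top z~46mm, handle z~ 12+69=81
reg=np.zeros(d.shape,bool); reg[125:240,285:405]=1
for lo,hi,nm in((.038,.054,'cover top'),(.072,.092,'bar'),(.02,.032,'roof'),(.006,.06,'all')):
    m=reg&(C[...,2]>lo)&(C[...,2]<hi); P=C[m]
    r=cv2.minAreaRect((P[:,:2]*1000).astype(np.float32)); print(nm,m.sum(),np.round(np.r_[r[0],r[1],r[2]],1),P.mean(0).round(4),np.round(cv2.boxPoints(r),0).tolist())
m=reg&(C[...,2]>.09); P=C[m]; print(m.sum(),P.mean(0)); 
for v in range(136,170,2): print(v,[ (round(float(C[v,u,0]),3),round(float(C[v,u,1]),3),round(float(C[v,u,2]),3)) for u in (336,348,360)])
print('depth bench',C[300,500],C[250,450])
a=cv2.resize(p[90:270,130:410],(800,514),interpolation=cv2.INTER_CUBIC); save('', 'crop1',a)
E
```

```text
lone [268.57742782 144.24671916] 381
lone [225.2961039  151.12467532] 385
lone [265.69689737 205.76372315] 419
lone [229.47980998 208.35154394] 421
cover top 3096 [581.  -12.3 278.  298.6  87.8] [ 0.4957 -0.0036  0.0447] [[427.0, -146.0], [725.0, -157.0], [736.0, 121.0], [437.0, 132.0]]
bar 289 [553.1 -12.8 113.3 158.7  86.5] [ 0.5146 -0.009   0.0796] [[470.0, -65.0], [629.0, -74.0], [636.0, 39.0], [477.0, 49.0]]
roof 2031 [584.3 -38.1 329.  313.2  89.4] [ 0.5746 -0.0095  0.0256] [[426.0, -201.0], [739.0, -204.0], [743.0, 125.0], [429.0, 128.0]]
all 5999 [589.2 -12.5 369.7 333.5  86.1] [ 0.526  -0.0028  0.0338] [[410.0, -186.0], [743.0, -208.0], [768.0, 161.0], [435.0, 183.0]]
286 [0.57044868 0.00912353 0.3340758 ]
136 [(0.713, 0.011, -0.002), (0.712, -0.028, -0.0), (0.712, -0.066, -0.002)]
138 [(0.707, 0.011, -0.004), (0.707, -0.028, -0.005), (0.705, -0.066, -0.001)]
140 [(0.66, 0.019, 0.112), (0.658, -0.015, 0.114), (0.698, -0.066, 0.0)]
142 [(0.652, 0.02, 0.116), (0.65, -0.014, 0.121), (0.652, -0.049, 0.115)]
144 [(0.647, 0.02, 0.114), (0.646, -0.015, 0.115), (0.646, -0.049, 0.114
[... 293 characters left out ...]
1, 0.094)]
154 [(0.626, 0.019, 0.086), (0.654, -0.026, -0.004), (0.624, -0.052, 0.089)]
156 [(0.622, 0.018, 0.079), (0.645, -0.025, 0.001), (0.619, -0.052, 0.084)]
158 [(0.618, 0.018, 0.073), (0.639, -0.025, 0.0), (0.616, -0.053, 0.075)]
160 [(0.286, 0.096, 1.171), (0.633, -0.025, -0.001), (0.611, -0.053, 0.071)]
162 [(0.609, 0.017, 0.06), (0.625, -0.025, 0.002), (0.608, -0.055, 0.06)]
164 [(0.604, 0.017, 0.054), (0.612, -0.022, 0.025), (0.603, -0.055, 0.054)]
166 [(0.6, 0.017, 0.048), (0.605, -0.021, 0.029), (0.6, -0.056, 0.046)]
168 [(0.594, 0.017, 0.047), (0.599, -0.021, 0.027), (0.593, -0.055, 0.049)]
depth bench [ 0.19366495 -0.46615683 -0.00338377] [ 0.34464992 -0.32766445 -0.00312374]
```

View pics/crop1.png

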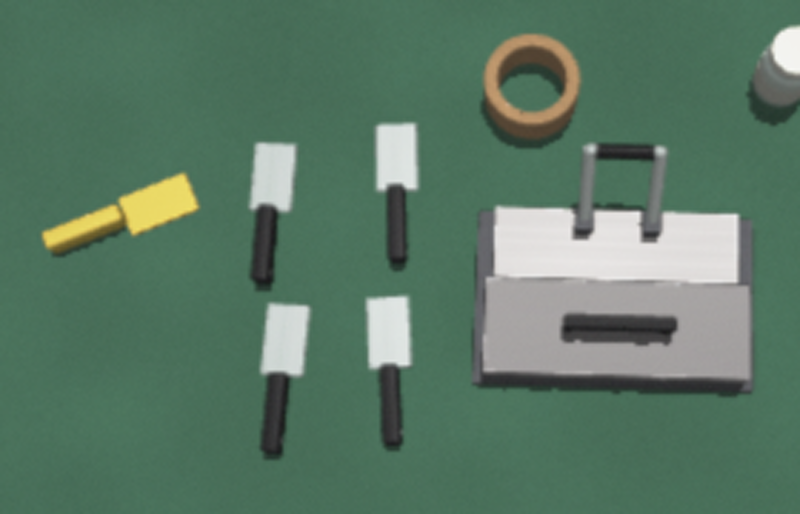

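```bash
sed -i 's/\[...,2\]<45/[...,2]<60/' meas.py; python3 - <<'E'
from meas import *
p=cv2.imread('pics/top0.png')[:,:,::-1].copy(); d=np.load('top0.npy')
hsv=cv2.cvtColor(p,cv2.COLOR_RGB2HSV)
for n,uv in dict(h1=(222,175),h2=(269,168),cov=(320,200),roof=(320,180),base=(299,200),bar=(345,203)).items(): print(n,hsv[uv[1],uv[0]])
for o in scrapers(p): print([np.round(x,3) if not isinstance(x,tuple) else np.round(np.r_[x[0],x[1],x[2]],1) for x in o])
def rect(mask,z,nm):
    mm=np.zeros(mask.shape,np.uint8); mm[125:240,285:405]=mask[125:240,285:405]
    mm=cv2.morphologyEx(mm,cv2.MORPH_CLOSE,np.ones((3,3)));n,l,s,c=cv2.connectedComponentsWithStats(mm); i=1+np.argmax(s[1:,4])
    P=onplane('top',np.argwhere(l==i)[:,::-1],z)[:,:2]*1000
    r=cv2.minAreaRect(P.astype(np.float32)); print(nm,s[i,4],np.round(np.r_[r[0],r[1],r[2]],1),P.mean(0))
S,V=hsv[...,1],hsv[...,2]; H=hsv[...,0]
rect((S<50)&(V>90)&(V<165),.046,'cover'); rect((S<50)&(V>185),.027,'roof'); rect((V<50),.081,'bar')
m=np.zeros(V.shape,np.uint8); m[134:150,325:372]=(V<60)[134:150,325:372]
n,l,s,c=cv2.connectedComponentsWithStats(m); print(s[:,4],c, [onplane('top',q,.108)[0] for q in c[1:]])
E
```

```text
h1 [135   9  59]
h2 [120   4  66]
cov [  0   5 167]
roof [ 10   3 230]
base [135   5 112]
bar [150   4  57]
[array([268.577, 144.247]), np.int32(381), np.int32(108), array([0.599, 0.224]), array([0.687, 0.225]), np.float64(0.015), np.float64(0.014), array([6.859e+02, 2.256e+02, 8.280e+01, 4.760e+01, 1.000e-01]), np.float64(0.087)]
[array([225.296, 151.125]), np.int32(385), np.int32(174), array([0.579, 0.364]), array([0.666, 0.361]), np.float64(-0.039), np.float64(-0.041), array([664.4, 361.4,  50.6,  83.3,  86.2]), np.float64(0.087)]
[array([265.697, 205.764]), np.int32(419), np.int32(126), array([0.405, 0.229]), array([0.489, 0.233]), np.float64(0.048), np.float64(0.032), array([489.2, 232.3,  80.9,  48.9,   0.5]), np.float64(0.085)]
[array([229.48 , 208.352]), np.int32(421), np.int32(186), array([0.399, 0.349]), array([0.483, 0.344]), np.float64(-0.06), np.float64(-0.066), array([482.7, 344.2,  50.5,  81.5,  84.8]), np.float64(0.084)]
cover 1799 [515.1  -6.8 292.  183.   87.9] [476.80807356 -25.6560287 ]
roof 1872 [574.9 -11.2 258.3  78.7  87.1] [573.77187545 -11.64570841]
bar 174 [418.6   0.8 251.3   7.   87.5] [418.1752779   -3.32320726]
[255914     86] [[319.49041084 199.51893996]
 [348.03488372 143.13953488]] [array([ 0.65110065, -0.01554049,  0.108     ])]
```

```bash
sed -i 's/dark=(hsv\[...,2\]<60)/dark=(hsv[...,2]<100)\&(hsv[...,1]<60)/' meas.py; python3 - <<'E'
from meas import *
p=cv2.imread('pics/top0.png')[:,:,::-1].copy(); d=np.load('top0.npy')
hsv=cv2.cvtColor(p,cv2.COLOR_RGB2HSV)
for o in scrapers(p): print(o[1:3],[np.round(x,3) if not isinstance(x,tuple) else np.round(np.r_[x[0],x[1],x[2]],1) for x in o[3:]])
S,V=hsv[...,1],hsv[...,2]
def rect(mask,z,nm):
    mm=np.zeros(mask.shape,np.uint8); mm[125:240,285:405]=mask[125:240,285:405]
    n,l,s,c=cv2.connectedComponentsWithStats(mm)
    for i in range(1,n):
        if s[i,4]<60: continue
        P=onplane('top',np.argwhere(l==i)[:,::-1],z)[:,:2]*1000
        r=cv2.minAreaRect(P.astype(np.float32)); print(nm,c[i].round(),s[i,4],np.round(np.r_[r[0],r[1],r[2]],1),P.mean(0))
rect((S<50)&(V>140)&(V<190),.046,'cover'); rect((S<50)&(V>200),.027,'roof'); rect((S<50)&(V<85),.081,'bar')
C=cloud('top',d);print('cov z',np.median(C[192:198,310:380,2]),'roof',np.median(C[175:180,310:380,2]))
# edges of base plate left/right columns along row 200,215
for r in (195,205,215): 
    g=S[r,285:405]<50; u=np.where(g)[0]+285; print(r,u[0],u[-1],onplane('top',[(u[0],r),(u[-1],r)],.012)[:,1])
P,dd=grab('scene'); save('','scene1',P)
E
```

```text
(np.int32(381), np.int32(161)) [array([0.605, 0.223]), array([0.687, 0.225]), np.float64(0.023), np.float64(0.016), array([6.859e+02, 2.256e+02, 8.280e+01, 4.760e+01, 1.000e-01]), np.float64(0.082)]
(np.int32(385), np.int32(181)) [array([0.584, 0.365]), array([0.666, 0.361]), np.float64(-0.048), np.float64(-0.051), array([664.4, 361.4,  50.6,  83.3,  86.2]), np.float64(0.082)]
(np.int32(419), np.int32(178)) [array([0.409, 0.229]), array([0.489, 0.233]), np.float64(0.057), np.float64(0.047), array([489.2, 232.3,  80.9,  48.9,   0.5]), np.float64(0.081)]
(np.int32(421), np.int32(190)) [array([0.402, 0.349]), array([0.483, 0.344]), np.float64(-0.067), np.float64(-0.079), array([482.7, 344.2,  50.5,  81.5,  84.8]), np.float64(0.081)]
cover [346. 204.] 2679 [520.6  -9.2 273.6 174.1  87.3] [484.33825807  -8.48372216]
roof [345. 176.] 1850 [575.9 -11.4 258.4  74.6  87.3] [573.87462136 -11.76393715]
bar [349. 143.] 85 [662.3 -19.   59.6  15.5  83.3] [661.73288177 -21.12845   ]
bar [346. 205.] 343 [474.1  -7.8 112.5  27.3  87.2] [474.85546019  -6.71785617]
bar [344. 224.] 362 [420.8   2.1 271.1  11.7  87.1] [420.63812891   1.80986494]
cov z 0.044519636879449376 roof 0.025472446820107283
195 296 393 [ 0.13962285 -0.15900138]
205 296 393 [ 0.13988114 -0.15731565]
215 296 393 [ 0.14013699 -0.15564594]
```

```bash
python3 - <<'E'
from meas import *
p=cv2.imread('pics/top0.png')[:,:,::-1].copy(); d=np.load('top0.npy'); C=cloud('top',d)
V=cv2.cvtColor(p,cv2.COLOR_RGB2GRAY).astype(float)
K,T,_=cal('top'); print('cam',-T[:3,:3].T@T[:3,3])
def edge(col,a,b,z):
    g=np.gradient(V[:,col-3:col+4].mean(1))[a:b]; i=np.argmax(abs(g)); 
    k=abs(g[max(i-1,0):i+2]); v=a+i+(k@(np.arange(len(k))-1))/k.sum(); return round(v,1),onplane('top',(col,v),z)[0,:2].round(4)
yaw=-.047
for col in (308,320,378,386):
    print(col,'rooffar',edge(col,158,172,.027),'covfar',edge(col,182,196,.046),'covnear',edge(col,214,224,.046))
# bar top by depth
B=C[198:212,330:363].reshape(-1,3); B=B[(B[:,2]>.071)&(B[:,2]<.09)]; print(len(B),B.mean(0),B.min(0),B.max(0))
# scene view check: bar center of cover
E
```

```text
cam [0.28574754 0.09647358 1.17076721]
308 rooffar (np.float64(162.1), array([0.6196, 0.1013])) covfar (np.float64(186.3), array([0.5389, 0.1023])) covnear (np.float64(219.9), array([0.4375, 0.1037]))
320 rooffar (np.float64(162.3), array([0.6182, 0.0644])) covfar (np.float64(186.4), array([0.538 , 0.0664])) covnear (np.float64(220.8), array([0.4345, 0.0684]))
378 rooffar (np.float64(164.3), array([ 0.6094, -0.1144])) covfar (np.float64(188.6), array([ 0.5289, -0.1074])) covnear (np.float64(222.0), array([ 0.4281, -0.1027]))
386 rooffar (np.float64(164.3), array([ 0.6092, -0.1392])) covfar (np.float64(188.4), array([ 0.5292, -0.1315])) covnear (np.float64(222.2), array([ 0.427 , -0.1263]))
187 [ 0.48188539 -0.00635228  0.07890001] [ 0.47389189 -0.05329947  0.07233443] [0.49038948 0.03960684 0.08485303]
```

View pics/scene1.png

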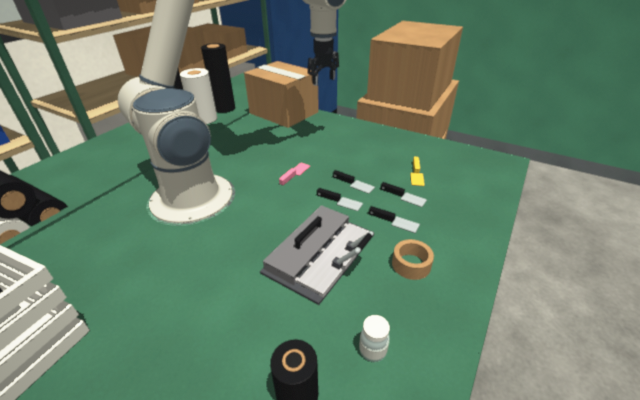

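Request:
carry_out([
  {"dp": [15, -30, 2], "rotation": [0, 0, -0.067]},
  {"dp": [30, -61, 4], "rotation": [0, 0, -0.133]},
  {"dp": [46, -91, 6], "rotation": [0, 0, -0.2]},
  {"dp": [61, -121, 8], "rotation": [0, 0, -0.266]},
  {"dp": [77, -152, 10], "rotation": [0, 0, -0.333]},
  {"dp": [92, -182, 10], "rotation": [0, 0, -0.4]},
  {"dp": [107, -212, 10], "rotation": [0, 0, -0.466]},
  {"dp": [122, -243, 10], "rotation": [0, 0, -0.532]},
  {"dp": [138, -273, 10], "rotation": [0, 0, -0.6]},
  {"dp": [153, -303, 10], "rotation": [0, 0, -0.665]},
], hand=0.6, newtons=60)

```text
clock: 0.98
tool_pos: [0.3302, 0.2949, 0.2413]
eef_rot: [0.46, 0.888, 0.0, 0.0]
contact_force: [0.9, 0.2, 0.1]
width: 0.6
finger_force: 0.0
```

Request:
carry_out([
  {"dp": [15, -30, -5], "rotation": [0, 0, -0.067]},
  {"dp": [30, -61, -10], "rotation": [0, 0, -0.133]},
  {"dp": [46, -91, -20], "rotation": [0, 0, -0.2]},
  {"dp": [61, -121, -30], "rotation": [0, 0, -0.266]},
  {"dp": [77, -152, -40], "rotation": [0, 0, -0.333]},
  {"dp": [92, -182, -50], "rotation": [0, 0, -0.4]},
  {"dp": [107, -212, -60], "rotation": [0, 0, -0.466]},
  {"dp": [122, -243, -70], "rotation": [0, 0, -0.532]},
  {"dp": [138, -273, -80], "rotation": [0, 0, -0.6]},
  {"dp": [153, -303, -90], "rotation": [0, 0, -0.665]},
])

```text
clock: 1.82
tool_pos: [0.4833, -0.0083, 0.1507]
eef_rot: [0.724, 0.689, 0.0, 0.0]
contact_force: [0.7, 0.7, 0.2]
width: 0.599
finger_force: 0.0
```

Request:
carry_out([
  {"dp": [-1, 1, -25], "rotation": [0, 0, 0]},
  {"dp": [-1, 1, -50], "rotation": [0, 0, 0]},
  {"dp": [-1, 1, -70], "rotation": [0, 0, 0.003]},
  {"dp": [-1, 1, -85], "rotation": [0, 0, 0.003]},
  {"dp": [-1, 1, -93], "rotation": [0, 0, 0.003]},
  {"dp": [-1, 1, -93], "rotation": [0, 0, 0.003]},
  {"dp": [-1, 1, -93], "rotation": [0, 0, 0.003]},
  {"dp": [-1, 1, -93], "rotation": [0, 0, 0.003]},
  {"dp": [-1, 1, -93], "rotation": [0, 0, 0.003]},
  {"dp": [-1, 1, -93], "rotation": [0, 0, 0.003]},
])

```text
clock: 2.65
tool_pos: [0.4823, -0.0055, 0.0591]
eef_rot: [0.722, 0.692, 0.0, 0.001]
contact_force: [0.4, -0.0, -0.1]
width: 0.599
finger_force: 0.0
```

Request:
carry_out([
  {"dp": [0, 0, 0], "rotation": [0, 0, 0]},
  {"dp": [0, 0, 0], "rotation": [0, 0, 0]},
  {"dp": [0, 0, 0], "rotation": [0, 0, 0]},
  {"dp": [0, 0, 0], "rotation": [0, 0, 0]},
  {"dp": [0, 0, 0], "rotation": [0, 0, 0]},
  {"dp": [0, 0, 0], "rotation": [0, 0, 0]},
  {"dp": [0, 0, 0], "rotation": [0, 0, 0]},
  {"dp": [0, 0, 0], "rotation": [0, 0, 0]},
  {"dp": [0, 0, 0], "rotation": [0, 0, 0]},
  {"dp": [0, 0, 0], "rotation": [0, 0, 0]},
], hand=0.0, newtons=70)

```text
clock: 3.48
tool_pos: [0.4819, -0.0055, 0.0586]
eef_rot: [0.722, 0.692, 0.0, 0.0]
contact_force: [-1.7, 0.9, 8.3]
width: 0.172
finger_force: 68.3
```

Request:
carry_out([
  {"dp": [0, 0, 12], "rotation": [0, 0, 0]},
  {"dp": [0, 0, 30], "rotation": [0, 0, 0]},
  {"dp": [0, 0, 50], "rotation": [0, 0, 0]},
  {"dp": [0, 0, 70], "rotation": [0, 0, 0]},
  {"dp": [0, 0, 90], "rotation": [0, 0, 0]},
  {"dp": [0, -15, 95], "rotation": [0, 0, 0]},
  {"dp": [-5, -40, 95], "rotation": [0, 0, 0]},
  {"dp": [-10, -70, 95], "rotation": [0, 0, 0]},
  {"dp": [-15, -100, 95], "rotation": [0, 0, 0]},
  {"dp": [-20, -130, 95], "rotation": [0, 0, 0]},
])

```text
clock: 4.32
tool_pos: [0.4611, -0.1366, 0.1532]
eef_rot: [0.722, 0.692, -0.0, -0.0]
contact_force: [0.5, -0.8, -4.0]
width: 0.171
finger_force: 69.6
```

Request:
carry_out([
  {"dp": [0, -30, 0], "rotation": [0, 0, 0]},
  {"dp": [0, -60, 0], "rotation": [0, 0, 0]},
  {"dp": [0, -90, 0], "rotation": [0, 0, 0]},
  {"dp": [0, -120, 0], "rotation": [0, 0, 0]},
  {"dp": [0, -150, 0], "rotation": [0, 0, 0]},
  {"dp": [0, -180, -5], "rotation": [0, 0, 0]},
  {"dp": [0, -205, -10], "rotation": [0, 0, 0]},
  {"dp": [0, -220, -20], "rotation": [0, 0, 0]},
  {"dp": [0, -225, -40], "rotation": [0, 0, 0]},
  {"dp": [0, -225, -60], "rotation": [0, 0, 0]},
])

```text
clock: 5.15
tool_pos: [0.4618, -0.3619, 0.0924]
eef_rot: [0.723, 0.691, -0.0, 0.001]
contact_force: [-0.2, 0.6, -4.0]
width: 0.171
finger_force: 69.5
```

Request:
carry_out([
  {"dp": [0, 0, -10], "rotation": [0, 0, 0]},
  {"dp": [0, 0, -20], "rotation": [0, 0, 0]},
  {"dp": [0, 0, -28], "rotation": [0, 0, 0]},
  {"dp": [0, 0, -34], "rotation": [0, 0, 0]},
  {"dp": [0, 0, -38], "rotation": [0, 0, 0]},
  {"dp": [0, 0, -41], "rotation": [0, 0, 0]},
  {"dp": [0, 0, -43], "rotation": [0, 0, 0]},
  {"dp": [0, 0, -45], "rotation": [0, 0, 0]},
  {"dp": [0, 0, -46], "rotation": [0, 0, 0]},
  {"dp": [0, 0, -46], "rotation": [0, 0, 0]},
])

```text
clock: 5.98
tool_pos: [0.4618, -0.3606, 0.0473]
eef_rot: [0.722, 0.692, -0.0, 0.0]
contact_force: [-0.7, -0.4, -4.0]
width: 0.166
finger_force: 69.5
```

Request:
carry_out([
  {"dp": [0, 0, -0.5], "rotation": [0, 0, 0]},
  {"dp": [0, 0, -1], "rotation": [0, 0, 0]},
  {"dp": [0, 0, -1.3], "rotation": [0, 0, 0]},
  {"dp": [0, 0, -1.6], "rotation": [0, 0, 0]},
  {"dp": [0, 0, -2], "rotation": [0, 0, 0]},
  {"dp": [0, 0, -2], "rotation": [0, 0, 0]},
  {"dp": [0, 0, -2], "rotation": [0, 0, 0]},
  {"dp": [0, 0, -2], "rotation": [0, 0, 0]},
  {"dp": [0, 0, -2], "rotation": [0, 0, 0]},
  {"dp": [0, 0, -2], "rotation": [0, 0, 0]},
])

```text
clock: 6.82
tool_pos: [0.462, -0.3607, 0.0466]
eef_rot: [0.722, 0.692, 0.0, 0.001]
contact_force: [-4.1, 3.3, 19.7]
width: 0.174
finger_force: 72.8
```

Request:
carry_out([
  {"dp": [0, 0, 0], "rotation": [0, 0, 0]},
  {"dp": [0, 0, 0], "rotation": [0, 0, 0]},
  {"dp": [0, 0, 0], "rotation": [0, 0, 0]},
  {"dp": [0, 0, 0], "rotation": [0, 0, 0]},
  {"dp": [0, 0, 0], "rotation": [0, 0, 0]},
  {"dp": [0, 0, 5], "rotation": [0, 0, 0]},
  {"dp": [0, 0, 30], "rotation": [0, 0, 0]},
  {"dp": [0, 0, 60], "rotation": [0, 0, 0]},
  {"dp": [0, 0, 95], "rotation": [0, 0, 0]},
  {"dp": [0, 0, 130], "rotation": [0, 0, 0]},
], hand=0.5)

```text
clock: 7.65
tool_pos: [0.4614, -0.3602, 0.1768]
eef_rot: [0.722, 0.692, -0.0, -0.0]
contact_force: [0.2, -0.8, -0.2]
width: 0.5
finger_force: 0.0
```

```bash
cat > t.py <<'E'
import sys
from meas import *
name=sys.argv[1]
p,d=grab('top'); save('',name,p); np.save('t.npy',d)
for o in scrapers(p): print(o[0].round(),o[1:3],'handle',(o[3]*1000).round(1),'blade',(o[4]*1000).round(1),'yaw',round(o[5],3),round(o[6],3),'L',round(o[8],3))
E
python3 t.py top2; python3 - <<'E'
from h import *
s=state(); print(s['tool_pos'],s['contact_force'],s['width'],s['joint_pos'].round(2))
E
```

```text
[268. 144.] (np.int32(376), np.int32(161)) handle [604.6 223.3] blade [686.9 225.5] yaw 0.026 0.016 L 0.082
[225. 151.] (np.int32(375), np.int32(183)) handle [583.4 365. ] blade [666.3 361.1] yaw -0.047 -0.053 L 0.083
[266. 206.] (np.int32(418), np.int32(180)) handle [408.5 228.5] blade [489.7 233.4] yaw 0.061 0.053 L 0.081
[229. 208.] (np.int32(413), np.int32(192)) handle [402.2 349.2] blade [483.4 343.6] yaw -0.068 -0.069 L 0.081
[ 0.46377086 -0.36226887  0.18374694] [ 3.22587997 -2.84318215  9.61461175] 0.5023235750568668 [-0.76  0.49  1.5   0.    1.14 -0.72]
```

View pics/top2.png

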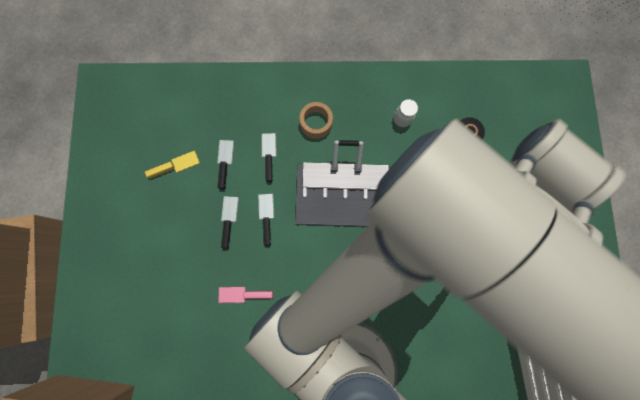

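Request:
carry_out([
  {"dp": [19, 34, 5], "rotation": [0, 0, 0]},
  {"dp": [38, 68, 5], "rotation": [0, 0, 0]},
  {"dp": [57, 103, 5], "rotation": [0, 0, 0]},
  {"dp": [76, 137, 5], "rotation": [0, 0, 0]},
  {"dp": [95, 171, 5], "rotation": [0, 0, 0]},
  {"dp": [114, 206, 5], "rotation": [0, 0, 0]},
  {"dp": [133, 241, 5], "rotation": [0, 0, 0]},
  {"dp": [152, 276, 5], "rotation": [0, 0, 0]},
  {"dp": [171, 311, 5], "rotation": [0, 0, 0]},
  {"dp": [190, 345, 5], "rotation": [0, 0, 0]},
], newtons=20)

```text
clock: 8.53
tool_pos: [0.6524, -0.0134, 0.1806]
eef_rot: [0.722, 0.692, 0.0, 0.0]
contact_force: [1.8, -0.9, 0.1]
width: 0.502
finger_force: 0.0
```

Request:
carry_out([
  {"dp": [0, 0, -15], "rotation": [0, 0, 0]},
  {"dp": [0, 0, -30], "rotation": [0, 0, 0]},
  {"dp": [0, 0, -45], "rotation": [0, 0, 0]},
  {"dp": [0, 0, -60], "rotation": [0, 0, 0]},
  {"dp": [0, 0, -75], "rotation": [0, 0, 0]},
  {"dp": [0, 0, -85], "rotation": [0, 0, 0]},
  {"dp": [0, 0, -93], "rotation": [0, 0, 0]},
  {"dp": [0, 0, -95], "rotation": [0, 0, 0]},
  {"dp": [0, 0, -95], "rotation": [0, 0, 0]},
  {"dp": [0, 0, -95], "rotation": [0, 0, 0]},
])

```text
clock: 9.37
tool_pos: [0.6522, -0.0156, 0.0859]
eef_rot: [0.722, 0.692, 0.0, 0.0]
contact_force: [0.3, 0.1, -1.0]
width: 0.499
finger_force: 0.0
```

Request:
carry_out([
  {"dp": [0, 0, 0], "rotation": [0, 0, 0]},
  {"dp": [0, 0, 0], "rotation": [0, 0, 0]},
  {"dp": [0, 0, 0], "rotation": [0, 0, 0]},
  {"dp": [0, 0, 0], "rotation": [0, 0, 0]},
  {"dp": [0, 0, 0], "rotation": [0, 0, 0]},
  {"dp": [0, 0, 0], "rotation": [0, 0, 0]},
  {"dp": [0, 0, 0], "rotation": [0, 0, 0]},
  {"dp": [0, 0, 0], "rotation": [0, 0, 0]},
  {"dp": [0, 0, 0], "rotation": [0, 0, 0]},
  {"dp": [0, 0, 0], "rotation": [0, 0, 0]},
], hand=0.0)

```text
clock: 10.2
tool_pos: [0.6522, -0.0156, 0.0855]
eef_rot: [0.722, 0.692, 0.0, 0.0]
contact_force: [1.4, -0.5, 4.9]
width: 0.157
finger_force: 19.7
```

Request:
carry_out([
  {"dp": [-6, 0, 4], "rotation": [0, 0, 0]},
  {"dp": [-12, 0.5, 7.5], "rotation": [0, 0, 0]},
  {"dp": [-19, 1, 10.5], "rotation": [0, 0, 0]},
  {"dp": [-26, 1, 13], "rotation": [0, 0, 0]},
  {"dp": [-33, 1.5, 15], "rotation": [0, 0, 0]},
  {"dp": [-40, 2, 16.5], "rotation": [0, 0, 0]},
  {"dp": [-47, 2, 17.5], "rotation": [0, 0, 0]},
  {"dp": [-54, 2.5, 18], "rotation": [0, 0, 0]},
  {"dp": [-54, 2.5, 18], "rotation": [0, 0, 0]},
  {"dp": [-54, 2.5, 18], "rotation": [0, 0, 0]},
])

```text
clock: 11.03
tool_pos: [0.5975, -0.0131, 0.1037]
eef_rot: [0.722, 0.692, -0.0, 0.0]
contact_force: [-1.2, 0.3, 10.9]
width: 0.155
finger_force: 20.7
```

Request:
carry_out([
  {"dp": [0, 0, 0], "rotation": [0, 0, 0]},
  {"dp": [0, 0, 0], "rotation": [0, 0, 0]},
  {"dp": [0, 0, 0], "rotation": [0, 0, 0]},
  {"dp": [0, 0, 0], "rotation": [0, 0, 0]},
  {"dp": [0, 0, 20], "rotation": [0, 0, 0]},
  {"dp": [0, 0, 50], "rotation": [0, 0, 0]},
  {"dp": [0, 20, 90], "rotation": [0, 0, 0]},
  {"dp": [0, 60, 100], "rotation": [0, 0, 0.12]},
  {"dp": [0, 100, 100], "rotation": [0, 0, 0.24]},
  {"dp": [0, 140, 100], "rotation": [0, 0, 0.36]},
], hand=0.5)

```text
clock: 11.87
tool_pos: [0.5981, 0.1284, 0.2046]
eef_rot: [0.585, 0.811, 0.001, 0.001]
contact_force: [0.0, -0.4, -0.3]
width: 0.499
finger_force: 0.0
```

Request:
carry_out([
  {"dp": [0, 40, 0], "rotation": [0, 0, 0.12]},
  {"dp": [0, 80, 0], "rotation": [0, 0, 0.24]},
  {"dp": [0, 115, 0], "rotation": [0, 0, 0.36]},
  {"dp": [0, 150, 0], "rotation": [0, 0, 0.48]},
  {"dp": [0, 185, 0], "rotation": [0, 0, 0.6]},
  {"dp": [0, 220, 0], "rotation": [0, 0, 0.72]},
  {"dp": [0, 255, 0], "rotation": [0, 0, 0.84]},
  {"dp": [0, 290, 0], "rotation": [0, 0, 0.96]},
  {"dp": [0, 320, 0], "rotation": [0, 0, 1.08]},
  {"dp": [0, 320, 0], "rotation": [0, 0, 1.2]},
])

```text
clock: 12.7
tool_pos: [0.5965, 0.4524, 0.2024]
eef_rot: [0.022, 1.0, 0.001, -0.0]
contact_force: [0.9, 0.4, 0.5]
width: 0.501
finger_force: 0.0
```

```bash
python3 t.py top3; python3 - <<'E'
from h import *
p=cv2.imread('pics/top3.png')[:,:,::-1].copy()
P,d=grab('scene')
a=cv2.resize(p[120:240,280:560],(800,343),interpolation=cv2.INTER_CUBIC); b=cv2.resize(P[180:310,240:450],(400,248),interpolation=cv2.INTER_CUBIC)
o=np.zeros((600,800,3),np.uint8);o[:343]=a;o[343:591,:400]=b; save('','crop3',o)
E
```

```text
[155. 109.] (np.int32(282), np.int32(465)) handle [754.7 607. ] blade [808.8 588.4] yaw -0.331 0.184 L 0.057
[268. 144.] (np.int32(374), np.int32(161)) handle [604.6 223.3] blade [686.7 225.6] yaw 0.027 0.016 L 0.082
[225. 151.] (np.int32(372), np.int32(186)) handle [583.5 365. ] blade [665.9 361.1] yaw -0.048 -0.061 L 0.082
[266. 206.] (np.int32(417), np.int32(176)) handle [408.5 228.7] blade [489.7 233.2] yaw 0.056 0.053 L 0.081
[232. 202.] (np.int32(186), np.int32(186)) handle [583.5 365. ] blade [502.  336.6] yaw -2.806 3.081 L 0.086
```

View pics/crop3.png

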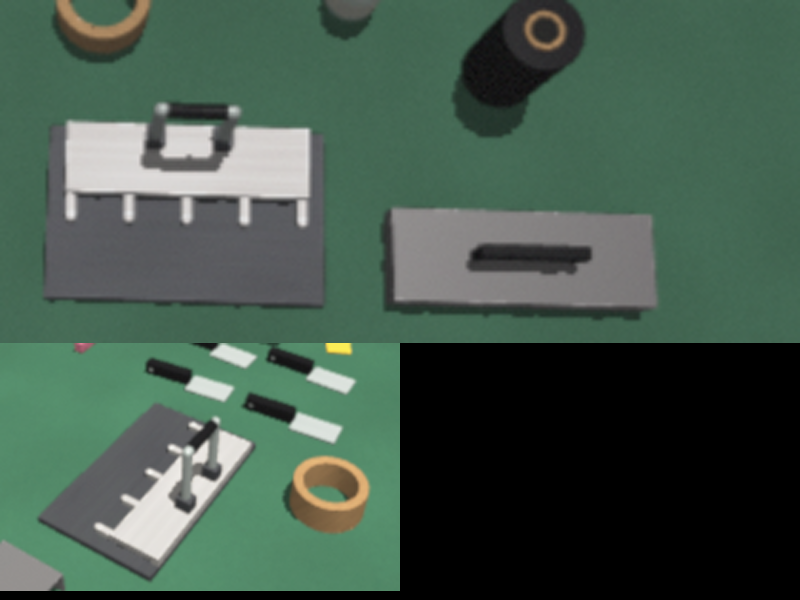

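The cover lies flat on the bench, crop (525,258), and the lever stands upright at (197,112). The five dividers show at crop (70..303,207). I'll now measure the slots.

```bash
python3 - <<'E'
from h import *
p=cv2.imread('pics/top3.png')[:,:,::-1].copy(); d=np.load('t.npy'); C=cloud('top',d)
V=cv2.cvtColor(p,cv2.COLOR_RGB2GRAY).astype(float)
# dividers: rows ~190-196
for r in (190,192,194):
    m=V[r,290:400]>150; 
    idx=np.where(m)[0]+290; g=np.split(idx,np.where(np.diff(idx)>2)[0]+1)
    c=[np.average(k,weights=V[r,k]) for k in g]; W=onplane('top',[(x,r) for x in c],.021); print(r,(W[:,:2]*1000).round(1).tolist())
for col in (314,324,335,365,376,384):
    g=np.gradient(V[:,col-1:col+2].mean(1)); 
    def e(a,b,z):
        i=a+np.argmax(abs(g[a:b])); k=abs(g[i-1:i+2]); v=i+(k@[-1,0,1])/k.sum(); return (onplane('top',(col,v),z)[0,:2]*1000).round(1).tolist()
    print(col,'front',e(180,192,.027),'far',e(158,170,.027),'plate',e(218,230,.012))
B=C[150:166,336:364].reshape(-1,3); B=B[(B[:,2]>.12)&(B[:,2]<.15)]; print('bar',len(B),np.median(B,0),B[:,2].max())
E
```

```text
190 [[533.2, 113.4], [532.2, 52.1], [531.3, -10.5], [530.4, -71.9], [529.5, -133.4]]
192 [[526.9, 113.5], [526.0, 52.2], [525.1, -10.3], [524.2, -71.7], [523.2, -134.3]]
194 [[520.7, 113.6], [519.8, 52.3], [518.8, -10.1], [517.9, -71.4], [517.0, -134.0]]
314 front [541.0, 84.2] far [618.5, 82.9] plate [429.7, 85.9]
324 front [542.8, 53.7] far [618.1, 52.1] plate [422.9, 55.8]
335 front [538.0, 20.3] far [628.0, 17.9] plate [420.0, 22.5]
365 front [538.1, -71.3] far [611.5, -74.3] plate [423.7, -68.7]
376 front [532.1, -104.7] far [609.5, -108.2] plate [420.5, -102.1]
384 front [533.3, -129.2] far [609.2, -133.0] plate [414.3, -126.1]
bar 158 [ 0.59642513 -0.01412753  0.13478962] 0.14139107312062846
```

Request:
carry_out([
  {"dp": [2, -35, -10], "rotation": [0, 0, 0.02]},
  {"dp": [3, -70, -25], "rotation": [0, 0, 0.04]},
  {"dp": [5, -105, -40], "rotation": [0, 0, 0.07]},
  {"dp": [7, -140, -60], "rotation": [0, 0, 0.07]},
  {"dp": [9, -175, -80], "rotation": [0, 0, 0.07]},
  {"dp": [10, -205, -100], "rotation": [0, 0, 0.07]},
  {"dp": [10, -229, -120], "rotation": [0, 0, 0.07]},
  {"dp": [10, -229, -140], "rotation": [0, 0, 0.07]},
  {"dp": [10, -229, -150], "rotation": [0, 0, 0.07]},
  {"dp": [10, -229, -150], "rotation": [0, 0, 0.07]},
], hand=0.5, newtons=60)

```text
clock: 13.63
tool_pos: [0.6066, 0.2169, 0.0514]
eef_rot: [-0.006, 1.0, -0.0, -0.002]
contact_force: [-0.1, 0.4, 0.7]
width: 0.499
finger_force: 0.0
```

Request:
carry_out([
  {"dp": [0, 0, -12], "rotation": [0, 0, 0]},
  {"dp": [0, 0, -24], "rotation": [0, 0, 0]},
  {"dp": [0, 0, -36], "rotation": [0, 0, 0]},
  {"dp": [0, 0, -43], "rotation": [0, 0, 0]},
  {"dp": [0, 0, -47], "rotation": [0, 0, 0]},
  {"dp": [0, 0, -48], "rotation": [0, 0, 0]},
  {"dp": [0, 0, -48], "rotation": [0, 0, 0]},
  {"dp": [0, 0, -48], "rotation": [0, 0, 0]},
  {"dp": [0, 0, -48], "rotation": [0, 0, 0]},
  {"dp": [0, 0, -48], "rotation": [0, 0, 0]},
])

```text
clock: 14.47
tool_pos: [0.6081, 0.218, 0.0058]
eef_rot: [-0.008, 1.0, 0.0, 0.0]
contact_force: [0.1, -0.7, 0.3]
width: 0.499
finger_force: 0.0
```

Request:
carry_out([
  {"dp": [0, 0, 0], "rotation": [0, 0, 0]},
  {"dp": [0, 0, 0], "rotation": [0, 0, 0]},
  {"dp": [0, 0, 0], "rotation": [0, 0, 0]},
  {"dp": [0, 0, 0], "rotation": [0, 0, 0]},
  {"dp": [0, 0, 0], "rotation": [0, 0, 0]},
  {"dp": [0, 0, 0], "rotation": [0, 0, 0]},
  {"dp": [0, 0, 0], "rotation": [0, 0, 0]},
  {"dp": [0, 0, 0], "rotation": [0, 0, 0]},
  {"dp": [0, 0, 0], "rotation": [0, 0, 0]},
  {"dp": [0, 0, 0], "rotation": [0, 0, 0]},
], hand=0.0)

```text
clock: 15.3
tool_pos: [0.6082, 0.2182, 0.0058]
eef_rot: [-0.008, 1.0, 0.0, 0.0]
contact_force: [-0.4, 1.1, 5.5]
width: 0.221
finger_force: 58.3
```

Request:
carry_out([
  {"dp": [0, 0, 10], "rotation": [0, 0, 0]},
  {"dp": [0, 0, 25], "rotation": [0, 0, 0]},
  {"dp": [0, 0, 45], "rotation": [0, 0, 0]},
  {"dp": [0, 0, 65], "rotation": [0, 0, 0]},
  {"dp": [0, 0, 85], "rotation": [0, 0, 0]},
  {"dp": [-15, -12, 90], "rotation": [0, 0, -0.02]},
  {"dp": [-42, -35, 90], "rotation": [0, 0, -0.04]},
  {"dp": [-69, -58, 90], "rotation": [0, 0, -0.061]},
  {"dp": [-96, -82, 90], "rotation": [0, 0, -0.061]},
  {"dp": [-122, -105, 90], "rotation": [0, 0, -0.061]},
])

```text
clock: 16.13
tool_pos: [0.4842, 0.1121, 0.0959]
eef_rot: [0.022, 1.0, -0.0, 0.0]
contact_force: [0.8, -1.0, -1.2]
width: 0.22
finger_force: 57.6
```

Request:
carry_out([
  {"dp": [-27, -23, 0], "rotation": [0, 0, 0]},
  {"dp": [-54, -46, 0], "rotation": [0, 0, 0]},
  {"dp": [-80, -70, 0], "rotation": [0, 0, 0]},
  {"dp": [-95, -82, 0], "rotation": [0, 0, 0]},
  {"dp": [-100, -86, 0], "rotation": [0, 0, 0]},
  {"dp": [-100, -86, -10], "rotation": [0, 0, 0]},
  {"dp": [-100, -86, -30], "rotation": [0, 0, 0]},
  {"dp": [-100, -86, -50], "rotation": [0, 0, 0]},
  {"dp": [-100, -86, -50], "rotation": [0, 0, 0]},
  {"dp": [-100, -86, -50], "rotation": [0, 0, 0]},
])

```text
clock: 16.97
tool_pos: [0.3856, 0.0271, 0.0452]
eef_rot: [0.022, 1.0, 0.0, -0.001]
contact_force: [0.3, -0.9, -1.7]
width: 0.225
finger_force: 58.0
```

```bash
python3 t.py top4; python3 - <<'E'
from h import *
s=state(); print(s['tool_pos'],s['eef_rot'].round(3),s['contact_force'],s['width'])
P,d=grab('scene'); save('','crop4',cv2.resize(P[170:310,230:440],(800,533),interpolation=cv2.INTER_CUBIC))
E
```

```text
[225. 151.] (np.int32(351), np.int32(119)) handle [600.3 364.1] blade [666.  360.9] yaw -0.05 -0.021 L 0.066
[297. 233.] (np.int32(345), np.int32(271)) handle [471.8 144.1] blade [404.1 139.2] yaw -3.069 3.036 L 0.068
[0.38598728 0.02709896 0.04580016] [ 0.022  1.     0.    -0.   ] [-0.16743853 -0.87734988 -1.44563705] 0.22091599904790732
```

View pics/crop4.png

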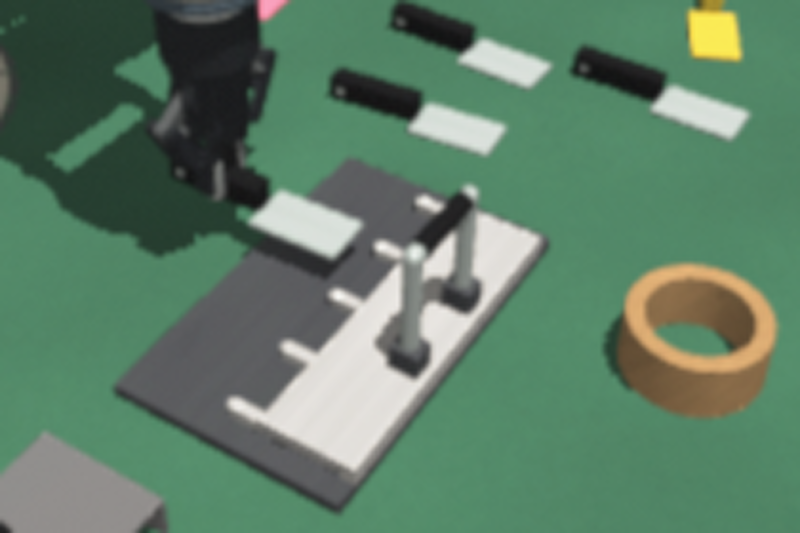

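The scraper is held level, blade at crop (305,225) pointing into slot 3. The other three scrapers are undisturbed. I'll verify the blade's lateral position.

```bash
cat > blade.py <<'E'
import sys
from h import *
z=float(sys.argv[1])
P,d=grab('scene'); s=state(); t=s['tool_pos']
q=proj('scene',[t[0]+.08,t[1]-.0036,z])[0]
hsv=cv2.cvtColor(P,cv2.COLOR_RGB2HSV); m=((hsv[...,1]<60)&(hsv[...,2]>120)).astype(np.uint8)
n,l,st,c=cv2.connectedComponentsWithStats(m); i=l[int(q[1]),int(q[0])]
pts=np.argwhere(l==i)[:,::-1]; W=onplane('scene',pts,z)[:,:2]*1000
r=cv2.minAreaRect(W.astype(np.float32)); print(q,st[i,4],'mean',W.mean(0).round(1),np.round(np.r_[r[0],r[1],r[2]],1),'tool',(t*1000).round(1))
E
python3 blade.py 0.043
```

```text
[309.87100994 228.27105182] 312 mean [466.7  25.1] [465.8  25.7  49.5  79.2  88.3] tool [386.4  27.   46.2]
```

Request:
carry_out([
  {"dp": [0, 0, -10], "rotation": [0, 0, 0]},
  {"dp": [0, 0, -20], "rotation": [0, 0, 0]},
  {"dp": [0, 0, -25], "rotation": [0, 0, 0]},
  {"dp": [0, 0, -26], "rotation": [0, 0, 0]},
  {"dp": [5, 0, -26], "rotation": [0, 0, 0]},
  {"dp": [12, -0.5, -26], "rotation": [0, 0, 0]},
  {"dp": [20, -1, -26], "rotation": [0, 0, 0]},
  {"dp": [28, -1.2, -26], "rotation": [0, 0, 0]},
  {"dp": [36, -1.6, -26], "rotation": [0, 0, 0]},
  {"dp": [42, -1.9, -26], "rotation": [0, 0, 0]},
])

```text
clock: 17.95
tool_pos: [0.4294, 0.025, 0.0195]
eef_rot: [0.022, 1.0, -0.0, 0.001]
contact_force: [0.6, -0.5, -1.9]
width: 0.222
finger_force: 58.1
```

```bash
python3 - <<'E'
from h import *
s=state(); print(s['tool_pos'],s['contact_force'],s['wrist_torque'],s['width'])
P,d=grab('scene'); save('','crop5',cv2.resize(P[190:300,240:390],(750,550),interpolation=cv2.INTER_CUBIC))
E
```

```text
[0.4294056  0.02498319 0.01949147] [ 0.63317455 -0.48221644 -1.89767849] [-0.00327039  0.06476324  0.0094013 ] 0.22172425910181712
```

View pics/crop5.png

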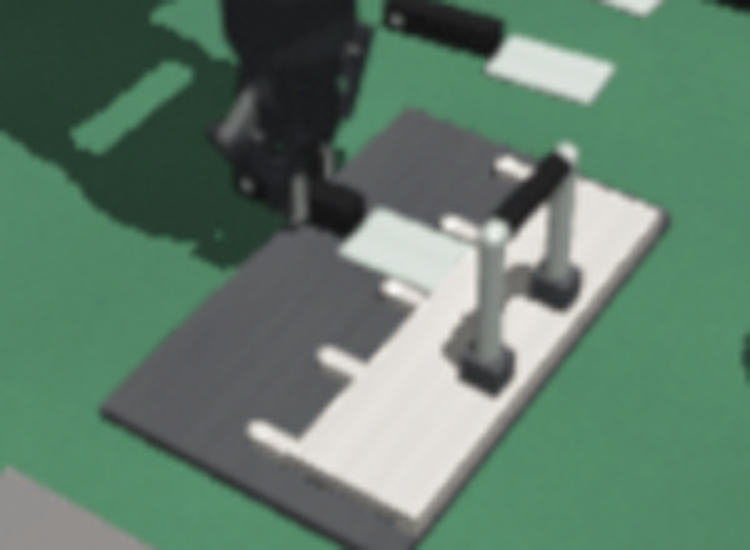

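The blade sits between dividers 2 and 3, crop (405,250), with its tip at the mouth and no contact force.

Request:
carry_out([
  {"dp": [8, -0.4, 0], "rotation": [0, 0, 0]},
  {"dp": [16, -0.7, 0], "rotation": [0, 0, 0]},
  {"dp": [24, -1.1, 0], "rotation": [0, 0, 0]},
  {"dp": [32, -1.4, 0], "rotation": [0, 0, 0]},
  {"dp": [40, -1.8, 0], "rotation": [0, 0, 0]},
  {"dp": [46, -2.1, 0], "rotation": [0, 0, 0]},
  {"dp": [50, -2.3, 0], "rotation": [0, 0, 0]},
  {"dp": [53, -2.4, 0], "rotation": [0, 0, 0]},
  {"dp": [55, -2.5, 0], "rotation": [0, 0, 0]},
  {"dp": [55, -2.5, 0], "rotation": [0, 0, 0]},
])

```text
clock: 18.83
tool_pos: [0.483, 0.0226, 0.0192]
eef_rot: [0.022, 1.0, -0.0, 0.0]
contact_force: [0.4, 0.3, -1.3]
width: 0.221
finger_force: 58.1
```

Request:
carry_out([
  {"dp": [0.5, 0, 0], "rotation": [0, 0, 0]},
  {"dp": [1, 0, 0], "rotation": [0, 0, 0]},
  {"dp": [1.5, 0, 0], "rotation": [0, 0, 0]},
  {"dp": [2, 0, 0], "rotation": [0, 0, 0]},
  {"dp": [2.5, 0, 0], "rotation": [0, 0, 0]},
  {"dp": [3, 0, 0], "rotation": [0, 0, 0]},
  {"dp": [3, 0, 0], "rotation": [0, 0, 0]},
  {"dp": [3, 0, 0], "rotation": [0, 0, 0]},
  {"dp": [3, 0, 0], "rotation": [0, 0, 0]},
  {"dp": [3, 0, 0], "rotation": [0, 0, 0]},
])

```text
clock: 19.67
tool_pos: [0.4858, 0.0226, 0.0193]
eef_rot: [0.022, 1.0, -0.0, -0.0]
contact_force: [0.0, -0.2, -0.9]
width: 0.218
finger_force: 58.1
```

Request:
carry_out([
  {"dp": [0.5, 0, 0], "rotation": [0, 0, 0]},
  {"dp": [1, 0, -0.5], "rotation": [0, 0, 0]},
  {"dp": [1.5, 0, -0.5], "rotation": [0, 0, 0]},
  {"dp": [2, 0, -1], "rotation": [0, 0, 0]},
  {"dp": [2.5, 0, -1], "rotation": [0, 0, 0]},
  {"dp": [3, 0, -1], "rotation": [0, 0, 0]},
  {"dp": [3.5, 0, -1], "rotation": [0, 0, 0]},
  {"dp": [4, 0, -1], "rotation": [0, 0, 0]},
  {"dp": [4, 0, -1], "rotation": [0, 0, 0]},
  {"dp": [4, 0, -1], "rotation": [0, 0, 0]},
])

```text
clock: 20.5
tool_pos: [0.4876, 0.0228, 0.0179]
eef_rot: [0.022, 1.0, 0.0, -0.002]
contact_force: [-11.9, 1.4, 2.7]
width: 0.217
finger_force: 60.0
```

Request:
carry_out([
  {"dp": [-1.5, 0, 0], "rotation": [0, 0, 0]},
  {"dp": [-1.5, 0, 0], "rotation": [0, 0, 0]},
  {"dp": [-1.5, 0, 0], "rotation": [0, 0, 0]},
  {"dp": [-1.5, 0, 0], "rotation": [0, 0, 0]},
  {"dp": [-1.5, 0, 0], "rotation": [0, 0, 0]},
  {"dp": [-1.5, 0, 10], "rotation": [0, 0, 0]},
  {"dp": [-1.5, 0, 30], "rotation": [0, 0, 0]},
  {"dp": [-1.5, 0, 60], "rotation": [0, 0, 0]},
  {"dp": [-1.5, 0, 95], "rotation": [0, 0, 0]},
  {"dp": [-1.5, 0, 130], "rotation": [0, 0, 0]},
], hand=0.42)

```text
clock: 21.33
tool_pos: [0.4877, 0.0226, 0.1503]
eef_rot: [0.022, 1.0, 0.0, -0.0]
contact_force: [1.5, -0.5, -0.0]
width: 0.422
finger_force: 0.0
```

```bash
cat > sc.py <<'E'
import sys
from h import *
def scan():
    P,d=grab('scene'); hsv=cv2.cvtColor(P,cv2.COLOR_RGB2HSV)
    m=((hsv[...,1]<70)&(hsv[...,2]>120)).astype(np.uint8); dk=(hsv[...,2]<70)&(hsv[...,1]<110)
    n,l,s,c=cv2.connectedComponentsWithStats(m)
    for i in range(1,n):
        if not 60<s[i,4]<500: continue
        W=onplane('scene',np.argwhere(l==i)[:,::-1],.003)[:,:2]*1000; b=W.mean(0)
        if not(350<b[0]<800 and 100<b[1]<500): continue
        n2,l2,s2,c2=cv2.connectedComponentsWithStats(dk.astype(np.uint8))
        best=None
        for j in range(1,n2):
            if 50<s2[j,4]<600:
                Hh=onplane('scene',np.argwhere(l2==j)[:,::-1],.015)[:,:2]*1000; h=Hh.mean(0)
                if best is None or np.linalg.norm(h-b)<np.linalg.norm(best-b): best=h
        r=cv2.minAreaRect(W.astype(np.float32)); u=b-best; L=np.linalg.norm(u); u/=L
        print(c[i].round(),s[i,4],'blade',b.round(1),'handle',(b-80*u).round(1),'yaw',round(float(np.arctan2(u[1],u[0])),3),'L',round(L),'rect',np.round(np.r_[r[1],r[2]],1))
    return P
P=scan()
s=state(); print(s['tool_pos'],s['contact_force'])
if len(sys.argv)>1: save('',sys.argv[1],cv2.resize(P[140:310,230:440],(741,600),interpolation=cv2.INTER_CUBIC))
E
python3 sc.py
```

```text
[362. 186.] 206 blade [485.1 341.1] handle [405.3 345.7] yaw -0.058 L 79 rect [54.3 82.6 85.6]
[413. 199.] 233 blade [666.9 358.7] handle [587.  362.1] yaw -0.042 L 80 rect [54.1 80.5 85.9]
[350. 203.] 237 blade [491.6 231. ] handle [411.7 226. ] yaw 0.062 L 66 rect [80.9 53.2  2.7]
[0.49056632 0.02249351 0.1561958 ] [ 4.9089923   1.63751943 10.03294259]
```

Request:
carry_out([
  {"dp": [-13, 34, 0], "rotation": [0, 0, 0.02]},
  {"dp": [-26, 68, 0], "rotation": [0, 0, 0.04]},
  {"dp": [-39, 102, -5], "rotation": [0, 0, 0.06]},
  {"dp": [-52, 137, -20], "rotation": [0, 0, 0.08]},
  {"dp": [-65, 171, -40], "rotation": [0, 0, 0.103]},
  {"dp": [-77, 205, -60], "rotation": [0, 0, 0.103]},
  {"dp": [-77, 205, -85], "rotation": [0, 0, 0.103]},
  {"dp": [-77, 205, -98], "rotation": [0, 0, 0.103]},
  {"dp": [-77, 205, -98], "rotation": [0, 0, 0.103]},
  {"dp": [-77, 205, -98], "rotation": [0, 0, 0.103]},
], hand=0.5)

```text
clock: 22.22
tool_pos: [0.4111, 0.2275, 0.0506]
eef_rot: [-0.029, 1.0, -0.0, -0.0]
contact_force: [0.0, -0.2, 0.3]
width: 0.501
finger_force: 0.0
```

Request:
carry_out([
  {"dp": [0, 0, -12], "rotation": [0, 0, 0]},
  {"dp": [0, 0, -24], "rotation": [0, 0, 0]},
  {"dp": [0, 0, -34], "rotation": [0, 0, 0]},
  {"dp": [0, 0, -40], "rotation": [0, 0, 0]},
  {"dp": [0, 0, -43], "rotation": [0, 0, 0]},
  {"dp": [0, 0, -43], "rotation": [0, 0, 0]},
  {"dp": [0, 0, -43], "rotation": [0, 0, 0]},
  {"dp": [0, 0, -43], "rotation": [0, 0, 0]},
  {"dp": [0, 0, -43], "rotation": [0, 0, 0]},
  {"dp": [0, 0, -43], "rotation": [0, 0, 0]},
])

```text
clock: 23.05
tool_pos: [0.4115, 0.2276, 0.0076]
eef_rot: [-0.029, 1.0, 0.0, 0.0]
contact_force: [-0.0, -0.1, -0.7]
width: 0.497
finger_force: 0.0
```

Request:
carry_out([
  {"dp": [0, 0, -2], "rotation": [0, 0, 0]},
  {"dp": [0, 0, -2], "rotation": [0, 0, 0]},
  {"dp": [0, 0, -2], "rotation": [0, 0, 0]},
  {"dp": [0, 0, -2], "rotation": [0, 0, 0]},
  {"dp": [0, 0, -2], "rotation": [0, 0, 0]},
  {"dp": [0, 0, -2], "rotation": [0, 0, 0]},
  {"dp": [0, 0, -2], "rotation": [0, 0, 0]},
  {"dp": [0, 0, -2], "rotation": [0, 0, 0]},
  {"dp": [0, 0, -2], "rotation": [0, 0, 0]},
  {"dp": [0, 0, -2], "rotation": [0, 0, 0]},
], hand=0.0)

```text
clock: 23.88
tool_pos: [0.4114, 0.2276, 0.0054]
eef_rot: [-0.029, 1.0, 0.0, 0.0]
contact_force: [-0.7, 0.8, 4.9]
width: 0.223
finger_force: 59.3
```

Request:
carry_out([
  {"dp": [0, 0, 10], "rotation": [0, 0, 0]},
  {"dp": [0, 0, 25], "rotation": [0, 0, 0]},
  {"dp": [0, 0, 40], "rotation": [0, 0, 0]},
  {"dp": [0, -10, 50], "rotation": [0, 0, -0.01]},
  {"dp": [-5, -40, 50], "rotation": [0, 0, -0.03]},
  {"dp": [-10, -70, 50], "rotation": [0, 0, -0.06]},
  {"dp": [-15, -100, 50], "rotation": [0, 0, -0.09]},
  {"dp": [-22, -125, 50], "rotation": [0, 0, -0.103]},
  {"dp": [-22, -138, 45], "rotation": [0, 0, -0.103]},
  {"dp": [-22, -138, 40], "rotation": [0, 0, -0.103]},
])

```text
clock: 24.72
tool_pos: [0.3886, 0.0871, 0.0453]
eef_rot: [0.024, 1.0, -0.0, -0.0]
contact_force: [0.7, 0.9, -1.4]
width: 0.219
finger_force: 58.8
```

```bash
python3 blade.py 0.043; python3 -c "
from h import *
s=state();print(s['eef_rot'],s['width'],s['finger_force'])"
```

```text
[321.32713919 216.70832706] 288 mean [468.3  83.2] [467.2  83.8  51.1  79.6  88.7] tool [388.8  88.2  44.5]
[ 2.38508868e-02  9.99715443e-01 -7.11135551e-05 -4.04614773e-04] 0.22288981889004167 58.783212304115295
```

Request:
carry_out([
  {"dp": [0, 0, -10], "rotation": [0, 0, 0]},
  {"dp": [0, 0, -20], "rotation": [0, 0, 0]},
  {"dp": [0, 0, -25], "rotation": [0, 0, 0]},
  {"dp": [0, 0, -26], "rotation": [0, 0, 0]},
  {"dp": [5, 0, -26], "rotation": [0, 0, 0]},
  {"dp": [12, -0.5, -26], "rotation": [0, 0, 0]},
  {"dp": [20, -1, -26], "rotation": [0, 0, 0]},
  {"dp": [28, -1.2, -26], "rotation": [0, 0, 0]},
  {"dp": [36, -1.6, -26], "rotation": [0, 0, 0]},
  {"dp": [42, -1.9, -26], "rotation": [0, 0, 0]},
])

```text
clock: 25.6
tool_pos: [0.433, 0.0876, 0.0195]
eef_rot: [0.022, 1.0, 0.0, 0.001]
contact_force: [-0.3, 0.7, -1.0]
width: 0.218
finger_force: 58.8
```

Request:
carry_out([
  {"dp": [6, -0.4, 0], "rotation": [0, 0, 0]},
  {"dp": [12, -0.7, 0], "rotation": [0, 0, 0]},
  {"dp": [18, -1.0, 0], "rotation": [0, 0, 0]},
  {"dp": [24, -1.3, 0], "rotation": [0, 0, 0]},
  {"dp": [30, -1.5, 0], "rotation": [0, 0, 0]},
  {"dp": [36, -1.8, 0], "rotation": [0, 0, 0]},
  {"dp": [42, -2.0, 0], "rotation": [0, 0, 0]},
  {"dp": [47, -2.2, 0], "rotation": [0, 0, 0]},
  {"dp": [52, -2.4, 0], "rotation": [0, 0, 0]},
  {"dp": [55, -2.5, 0], "rotation": [0, 0, 0]},
])

```text
clock: 26.43
tool_pos: [0.4871, 0.0852, 0.0193]
eef_rot: [0.022, 1.0, -0.0, 0.0]
contact_force: [-0.9, -0.1, -0.5]
width: 0.222
finger_force: 58.8
```

Request:
carry_out([
  {"dp": [0.5, 0, 0], "rotation": [0, 0, 0]},
  {"dp": [1, 0, -0.5], "rotation": [0, 0, 0]},
  {"dp": [1.5, 0, -0.5], "rotation": [0, 0, 0]},
  {"dp": [2, 0, -1], "rotation": [0, 0, 0]},
  {"dp": [2.5, 0, -1], "rotation": [0, 0, 0]},
  {"dp": [3, 0, -1], "rotation": [0, 0, 0]},
  {"dp": [3.5, 0, -1], "rotation": [0, 0, 0]},
  {"dp": [4, 0, -1], "rotation": [0, 0, 0]},
  {"dp": [4.5, 0, -1], "rotation": [0, 0, 0]},
  {"dp": [5, 0, -1], "rotation": [0, 0, 0]},
])

```text
clock: 27.27
tool_pos: [0.4907, 0.0852, 0.0182]
eef_rot: [0.022, 1.0, -0.0, -0.001]
contact_force: [-4.2, 0.3, 0.4]
width: 0.22
finger_force: 58.9
```

Request:
carry_out([
  {"dp": [0.5, 0, -0.5], "rotation": [0, 0, 0]},
  {"dp": [1, 0, -0.5], "rotation": [0, 0, 0]},
  {"dp": [1.5, 0, -0.5], "rotation": [0, 0, 0]},
  {"dp": [1.5, 0, -0.5], "rotation": [0, 0, 0]},
  {"dp": [1.5, 0, -0.5], "rotation": [0, 0, 0]},
  {"dp": [1.5, 0, -0.5], "rotation": [0, 0, 0]},
  {"dp": [1.5, 0, -0.5], "rotation": [0, 0, 0]},
  {"dp": [1.5, 0, -0.5], "rotation": [0, 0, 0]},
  {"dp": [1.5, 0, -0.5], "rotation": [0, 0, 0]},
  {"dp": [1.5, 0, -0.5], "rotation": [0, 0, 0]},
])

```text
clock: 28.1
tool_pos: [0.4907, 0.0852, 0.0175]
eef_rot: [0.022, 1.0, -0.0, -0.002]
contact_force: [-8.7, 1.0, 1.5]
width: 0.222
finger_force: 59.1
```

Request:
carry_out([
  {"dp": [-1.5, 0, 0], "rotation": [0, 0, 0]},
  {"dp": [-1.5, 0, 0], "rotation": [0, 0, 0]},
  {"dp": [-1.5, 0, 0], "rotation": [0, 0, 0]},
  {"dp": [-1.5, 0, 0], "rotation": [0, 0, 0]},
  {"dp": [-1.5, 0, 0], "rotation": [0, 0, 0]},
  {"dp": [-1.5, 0, 10], "rotation": [0, 0, 0]},
  {"dp": [-1.5, 0, 30], "rotation": [0, 0, 0]},
  {"dp": [-1.5, 0, 60], "rotation": [0, 0, 0]},
  {"dp": [-1.5, 0, 95], "rotation": [0, 0, 0]},
  {"dp": [-1.5, 0, 130], "rotation": [0, 0, 0]},
], hand=0.42)

```text
clock: 28.93
tool_pos: [0.4907, 0.0851, 0.1498]
eef_rot: [0.022, 1.0, -0.0, -0.0]
contact_force: [0.8, 0.7, 0.2]
width: 0.421
finger_force: 0.0
```

```bash
python3 sc.py crop6
```

```text
[362. 186.] 206 blade [485.1 341.1] handle [563.5 357. ] yaw -2.941 L 104 rect [54.3 82.6 85.6]
[413. 199.] 233 blade [666.8 358.7] handle [586.8 361.9] yaw -0.04 L 79 rect [54.3 80.5 85.9]
[0.49358969 0.08538224 0.15576526] [3.89612297 1.33087319 8.35332854]
```

View pics/crop6.png

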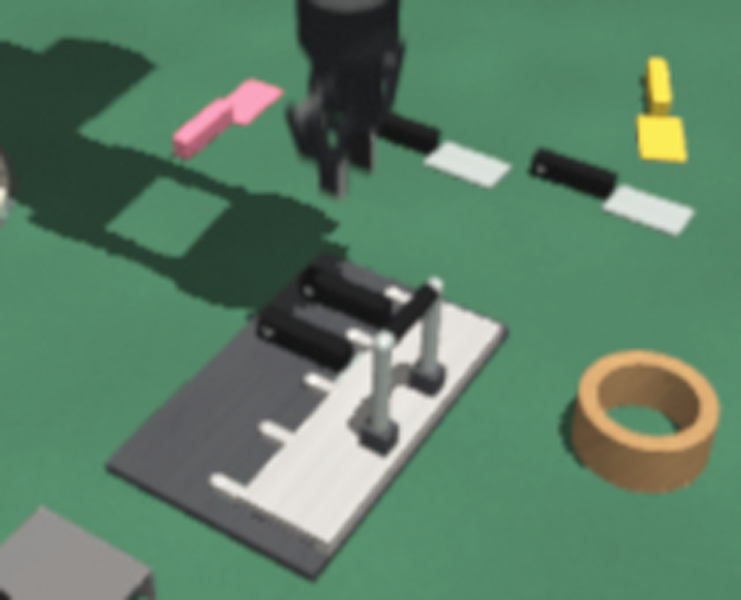

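Slots 3 and 4 now hold scrapers, handles at crop (303,338) and (347,296). Two black scrapers remain on the bench, unmoved, at (470,160) and (645,205).

Request:
carry_out([
  {"dp": [-12, 37, 0], "rotation": [0, 0, 0]},
  {"dp": [-24, 74, 0], "rotation": [0, 0, 0]},
  {"dp": [-36, 111, 0], "rotation": [0, 0, -0.019]},
  {"dp": [-48, 148, 0], "rotation": [0, 0, -0.019]},
  {"dp": [-61, 185, -15], "rotation": [0, 0, -0.019]},
  {"dp": [-74, 222, -35], "rotation": [0, 0, -0.019]},
  {"dp": [-86, 255, -60], "rotation": [0, 0, -0.019]},
  {"dp": [-86, 262, -85], "rotation": [0, 0, -0.019]},
  {"dp": [-86, 262, -98], "rotation": [0, 0, -0.019]},
  {"dp": [-86, 262, -98], "rotation": [0, 0, -0.019]},
], hand=0.5)

```text
clock: 29.82
tool_pos: [0.4037, 0.3472, 0.0478]
eef_rot: [0.031, 1.0, -0.001, -0.002]
contact_force: [-0.2, -0.6, -0.0]
width: 0.499
finger_force: 0.0
```

Request:
carry_out([
  {"dp": [0, 0, -12], "rotation": [0, 0, 0]},
  {"dp": [0, 0, -24], "rotation": [0, 0, 0]},
  {"dp": [0, 0, -34], "rotation": [0, 0, 0]},
  {"dp": [0, 0, -40], "rotation": [0, 0, 0]},
  {"dp": [0, 0, -43], "rotation": [0, 0, 0]},
  {"dp": [0, 0, -44], "rotation": [0, 0, 0]},
  {"dp": [0, 0, -44], "rotation": [0, 0, 0]},
  {"dp": [0, 0, -44], "rotation": [0, 0, 0]},
  {"dp": [0, 0, -44], "rotation": [0, 0, 0]},
  {"dp": [0, 0, -44], "rotation": [0, 0, 0]},
])

```text
clock: 30.65
tool_pos: [0.4055, 0.3473, 0.0061]
eef_rot: [0.032, 0.999, 0.0, 0.0]
contact_force: [0.3, -0.5, 0.1]
width: 0.499
finger_force: 0.0
```

Request:
carry_out([
  {"dp": [0, 0, 0], "rotation": [0, 0, 0]},
  {"dp": [0, 0, 0], "rotation": [0, 0, 0]},
  {"dp": [0, 0, 0], "rotation": [0, 0, 0]},
  {"dp": [0, 0, 0], "rotation": [0, 0, 0]},
  {"dp": [0, 0, 0], "rotation": [0, 0, 0]},
  {"dp": [0, 0, 0], "rotation": [0, 0, 0]},
  {"dp": [0, 0, 0], "rotation": [0, 0, 0]},
  {"dp": [0, 0, 0], "rotation": [0, 0, 0]},
  {"dp": [0, 0, 0], "rotation": [0, 0, 0]},
  {"dp": [0, 0, 0], "rotation": [0, 0, 0]},
], hand=0.0)

```text
clock: 31.48
tool_pos: [0.4055, 0.3474, 0.0062]
eef_rot: [0.032, 0.999, 0.0, 0.0]
contact_force: [-1.3, 0.3, 7.1]
width: 0.219
finger_force: 59.8
```

Request:
carry_out([
  {"dp": [0, 0, 10], "rotation": [0, 0, 0]},
  {"dp": [0, 0, 30], "rotation": [0, 0, 0]},
  {"dp": [0, 0, 55], "rotation": [0, 0, 0]},
  {"dp": [0, 0, 80], "rotation": [0, 0, 0]},
  {"dp": [0, -15, 95], "rotation": [0, 0, 0.019]},
  {"dp": [0, -45, 95], "rotation": [0, 0, 0.019]},
  {"dp": [-5, -80, 95], "rotation": [0, 0, 0.019]},
  {"dp": [-10, -115, 95], "rotation": [0, 0, 0.019]},
  {"dp": [-15, -150, 95], "rotation": [0, 0, 0.019]},
  {"dp": [-21, -185, 95], "rotation": [0, 0, 0.019]},
])

```text
clock: 32.32
tool_pos: [0.3838, 0.1608, 0.1014]
eef_rot: [0.022, 1.0, 0.0, 0.0]
contact_force: [1.5, -0.4, -1.2]
width: 0.22
finger_force: 58.7
```

Request:
carry_out([
  {"dp": [0, -34, 0], "rotation": [0, 0, 0]},
  {"dp": [0, -68, 0], "rotation": [0, 0, 0]},
  {"dp": [0, -102, 0], "rotation": [0, 0, 0]},
  {"dp": [0, -136, 0], "rotation": [0, 0, 0]},
  {"dp": [0, -168, 0], "rotation": [0, 0, 0]},
  {"dp": [0, -187, 0], "rotation": [0, 0, 0]},
  {"dp": [0, -197, -5], "rotation": [0, 0, 0]},
  {"dp": [0, -197, -20], "rotation": [0, 0, 0]},
  {"dp": [0, -197, -40], "rotation": [0, 0, 0]},
  {"dp": [0, -197, -55], "rotation": [0, 0, 0]},
])

```text
clock: 33.15
tool_pos: [0.3845, -0.0352, 0.0455]
eef_rot: [0.023, 1.0, -0.0, 0.0]
contact_force: [-0.1, 0.5, -1.3]
width: 0.221
finger_force: 58.8
```

```bash
python3 blade.py 0.043; python3 -c "
from h import *
s=state();print(s['eef_rot'].round(3),s['width'],s['finger_force'])"
```

```text
[297.23343092 240.92932334] 354 mean [463.6 -38.9] [462.7 -38.4  48.8  80.7  87.8] tool [383.7 -34.9  43.7]
[ 0.023  1.     0.    -0.001] 0.21690227992176664 58.71853172779083
```

Request:
carry_out([
  {"dp": [0, 0, -10], "rotation": [0, 0, 0]},
  {"dp": [0, 0, -20], "rotation": [0, 0, 0]},
  {"dp": [0, 0, -25], "rotation": [0, 0, 0]},
  {"dp": [0, 0, -26], "rotation": [0, 0, 0]},
  {"dp": [5, 0, -26], "rotation": [0, 0, 0]},
  {"dp": [12, -0.5, -26], "rotation": [0, 0, 0]},
  {"dp": [20, -1, -26], "rotation": [0, 0, 0]},
  {"dp": [28, -1.2, -26], "rotation": [0, 0, 0]},
  {"dp": [36, -1.6, -26], "rotation": [0, 0, 0]},
  {"dp": [42, -1.9, -26], "rotation": [0, 0, 0]},
])

```text
clock: 34.03
tool_pos: [0.4279, -0.0369, 0.02]
eef_rot: [0.022, 1.0, -0.0, 0.001]
contact_force: [-0.3, -0.2, -1.8]
width: 0.223
finger_force: 58.8
```

Request:
carry_out([
  {"dp": [6, -0.4, 0], "rotation": [0, 0, 0]},
  {"dp": [12, -0.7, 0], "rotation": [0, 0, 0]},
  {"dp": [18, -1.0, 0], "rotation": [0, 0, 0]},
  {"dp": [24, -1.3, 0], "rotation": [0, 0, 0]},
  {"dp": [30, -1.5, 0], "rotation": [0, 0, 0]},
  {"dp": [36, -1.8, 0], "rotation": [0, 0, 0]},
  {"dp": [42, -2.0, 0], "rotation": [0, 0, 0]},
  {"dp": [47, -2.2, 0], "rotation": [0, 0, 0]},
  {"dp": [52, -2.4, 0], "rotation": [0, 0, 0]},
  {"dp": [55, -2.5, 0], "rotation": [0, 0, 0]},
])

```text
clock: 34.87
tool_pos: [0.482, -0.0393, 0.0198]
eef_rot: [0.022, 1.0, -0.0, 0.0]
contact_force: [1.2, 0.8, -1.2]
width: 0.217
finger_force: 58.8
```

Request:
carry_out([
  {"dp": [0.5, 0, 0], "rotation": [0, 0, 0]},
  {"dp": [1, 0, -0.5], "rotation": [0, 0, 0]},
  {"dp": [1.5, 0, -0.5], "rotation": [0, 0, 0]},
  {"dp": [2, 0, -1], "rotation": [0, 0, 0]},
  {"dp": [2.5, 0, -1], "rotation": [0, 0, 0]},
  {"dp": [3, 0, -1], "rotation": [0, 0, 0]},
  {"dp": [3.5, 0, -1.3], "rotation": [0, 0, 0]},
  {"dp": [4, 0, -1.5], "rotation": [0, 0, 0]},
  {"dp": [4.5, 0, -1.5], "rotation": [0, 0, 0]},
  {"dp": [5, 0, -1.5], "rotation": [0, 0, 0]},
])

```text
clock: 35.7
tool_pos: [0.4853, -0.0391, 0.0182]
eef_rot: [0.022, 1.0, 0.0, -0.001]
contact_force: [-7.3, -1.0, 4.4]
width: 0.222
finger_force: 59.4
```

Request:
carry_out([
  {"dp": [0.5, 0, 0], "rotation": [0, 0, 0]},
  {"dp": [1, 0, 0], "rotation": [0, 0, 0]},
  {"dp": [1.5, 0, 0], "rotation": [0, 0, 0]},
  {"dp": [1.5, 0, 0], "rotation": [0, 0, 0]},
  {"dp": [1.5, 0, 0], "rotation": [0, 0, 0]},
  {"dp": [1.5, 0, 0], "rotation": [0, 0, 0]},
  {"dp": [1.5, 0, 0], "rotation": [0, 0, 0]},
  {"dp": [1.5, 0, 0], "rotation": [0, 0, 0]},
  {"dp": [1.5, 0, 0], "rotation": [0, 0, 0]},
  {"dp": [1.5, 0, 0], "rotation": [0, 0, 0]},
])

```text
clock: 36.53
tool_pos: [0.4854, -0.039, 0.0182]
eef_rot: [0.022, 1.0, 0.0, -0.002]
contact_force: [-11.5, -1.7, 8.4]
width: 0.222
finger_force: 60.3
```

Request:
carry_out([
  {"dp": [-2, 0, 0], "rotation": [0, 0, 0]},
  {"dp": [-2, 0, 0], "rotation": [0, 0, 0]},
  {"dp": [-2, 0, 0], "rotation": [0, 0, 0]},
  {"dp": [-2, 0, 0], "rotation": [0, 0, 0]},
  {"dp": [-2, 0, 0], "rotation": [0, 0, 0]},
  {"dp": [-2, 0, 10], "rotation": [0, 0, 0]},
  {"dp": [-2, 0, 30], "rotation": [0, 0, 0]},
  {"dp": [-2, 0, 60], "rotation": [0, 0, 0]},
  {"dp": [-2, 0, 95], "rotation": [0, 0, 0]},
  {"dp": [-2, 0, 130], "rotation": [0, 0, 0]},
], hand=0.42)

```text
clock: 37.37
tool_pos: [0.4852, -0.0391, 0.1503]
eef_rot: [0.022, 1.0, 0.0, -0.0]
contact_force: [0.1, -0.0, -0.9]
width: 0.419
finger_force: 0.0
```

```bash
python3 sc.py crop7
```

```text
[413. 199.] 232 blade [666.8 358.8] handle [586.9 362.1] yaw -0.041 L 79 rect [53.8 80.5 85.9]
[ 0.48805182 -0.03955855  0.15618619] [5.15114492 0.65942813 9.00127112]
```

Request:
carry_out([
  {"dp": [9, 36, 0], "rotation": [0, 0, 0]},
  {"dp": [18, 72, 0], "rotation": [0, 0, 0]},
  {"dp": [27, 108, 0], "rotation": [0, 0, 0]},
  {"dp": [36, 144, 0], "rotation": [0, 0, 0]},
  {"dp": [45, 180, 0], "rotation": [0, 0, 0]},
  {"dp": [54, 216, 0], "rotation": [0, 0, 0]},
  {"dp": [63, 252, 0], "rotation": [0, 0, 0]},
  {"dp": [72, 288, 0], "rotation": [0, 0, 0]},
  {"dp": [81, 324, 0], "rotation": [0, 0, 0]},
  {"dp": [90, 360, 0], "rotation": [0, 0, 0]},
], hand=0.5)

```text
clock: 38.25
tool_pos: [0.5757, 0.3228, 0.1491]
eef_rot: [0.022, 1.0, 0.0, 0.0]
contact_force: [1.2, -0.9, -0.2]
width: 0.504
finger_force: 0.0
```

Request:
carry_out([
  {"dp": [7, 30, -15], "rotation": [0, 0, 0]},
  {"dp": [11, 42.5, -35], "rotation": [0, 0, 0]},
  {"dp": [11, 42.5, -60], "rotation": [0, 0, 0]},
  {"dp": [11, 42.5, -85], "rotation": [0, 0, 0]},
  {"dp": [11, 42.5, -105], "rotation": [0, 0, 0]},
  {"dp": [11, 42.5, -120], "rotation": [0, 0, 0]},
  {"dp": [11, 42.5, -132], "rotation": [0, 0, 0]},
  {"dp": [11, 42.5, -139], "rotation": [0, 0, 0]},
  {"dp": [11, 42.5, -141], "rotation": [0, 0, 0]},
  {"dp": [11, 42.5, -142], "rotation": [0, 0, 0]},
])

```text
clock: 39.08
tool_pos: [0.587, 0.3633, 0.0067]
eef_rot: [0.022, 1.0, 0.0, 0.0]
contact_force: [0.1, -0.1, 0.4]
width: 0.503
finger_force: 0.0
```

Request:
carry_out([
  {"dp": [0, 0, 0], "rotation": [0, 0, 0]},
  {"dp": [0, 0, 0], "rotation": [0, 0, 0]},
  {"dp": [0, 0, 0], "rotation": [0, 0, 0]},
  {"dp": [0, 0, 0], "rotation": [0, 0, 0]},
  {"dp": [0, 0, 0], "rotation": [0, 0, 0]},
  {"dp": [0, 0, 0], "rotation": [0, 0, 0]},
  {"dp": [0, 0, 0], "rotation": [0, 0, 0]},
  {"dp": [0, 0, 0], "rotation": [0, 0, 0]},
  {"dp": [0, 0, 0], "rotation": [0, 0, 0]},
  {"dp": [0, 0, 0], "rotation": [0, 0, 0]},
], hand=0.0)

```text
clock: 39.92
tool_pos: [0.5875, 0.3636, 0.0075]
eef_rot: [0.022, 1.0, 0.0, 0.001]
contact_force: [-0.7, 0.1, 7.5]
width: 0.219
finger_force: 60.4
```

Request:
carry_out([
  {"dp": [0, 0, 12], "rotation": [0, 0, 0]},
  {"dp": [0, 0, 35], "rotation": [0, 0, 0]},
  {"dp": [0, 0, 65], "rotation": [0, 0, 0]},
  {"dp": [-10, -10, 90], "rotation": [0, 0, 0]},
  {"dp": [-35, -32, 95], "rotation": [0, 0, 0]},
  {"dp": [-62, -57, 95], "rotation": [0, 0, 0]},
  {"dp": [-89, -82, 95], "rotation": [0, 0, 0]},
  {"dp": [-116, -107, 95], "rotation": [0, 0, 0]},
  {"dp": [-143, -132, 95], "rotation": [0, 0, 0]},
  {"dp": [-170, -157, 95], "rotation": [0, 0, 0]},
])

```text
clock: 40.75
tool_pos: [0.4155, 0.2053, 0.1023]
eef_rot: [0.022, 1.0, 0.0, 0.001]
contact_force: [0.8, -0.4, -1.8]
width: 0.218
finger_force: 59.2
```

Request:
carry_out([
  {"dp": [-22, -25, 0], "rotation": [0, 0, 0]},
  {"dp": [-36, -57, 0], "rotation": [0, 0, 0]},
  {"dp": [-36, -91, 0], "rotation": [0, 0, 0]},
  {"dp": [-36, -125, 0], "rotation": [0, 0, 0]},
  {"dp": [-36, -159, 0], "rotation": [0, 0, 0]},
  {"dp": [-36, -193, 0], "rotation": [0, 0, 0]},
  {"dp": [-36, -227, 0], "rotation": [0, 0, 0]},
  {"dp": [-36, -261, 0], "rotation": [0, 0, 0]},
  {"dp": [-36, -290, 0], "rotation": [0, 0, 0]},
  {"dp": [-36, -303, 0], "rotation": [0, 0, 0]},
])

```text
clock: 41.58
tool_pos: [0.3814, -0.1, 0.1022]
eef_rot: [0.023, 1.0, -0.001, 0.001]
contact_force: [1.0, 0.8, -1.0]
width: 0.217
finger_force: 59.2
```

Request:
carry_out([
  {"dp": [0, 0, -15], "rotation": [0, 0, 0]},
  {"dp": [0, 0, -30], "rotation": [0, 0, 0]},
  {"dp": [0, 0, -45], "rotation": [0, 0, 0]},
  {"dp": [0, 0, -55], "rotation": [0, 0, 0]},
  {"dp": [0, 0, -55], "rotation": [0, 0, 0]},
  {"dp": [0, 0, -55], "rotation": [0, 0, 0]},
  {"dp": [0, 0, -55], "rotation": [0, 0, 0]},
  {"dp": [0, 0, -55], "rotation": [0, 0, 0]},
  {"dp": [0, 0, -55], "rotation": [0, 0, 0]},
  {"dp": [0, 0, -55], "rotation": [0, 0, 0]},
])

```text
clock: 42.42
tool_pos: [0.3811, -0.0968, 0.0468]
eef_rot: [0.022, 1.0, -0.0, 0.0]
contact_force: [-0.4, 0.7, -1.8]
width: 0.22
finger_force: 59.2
```

```bash
python3 blade.py 0.043; python3 -c "
from h import *
s=state();print(s['eef_rot'].round(3),s['width'],s['finger_force'])"
```

```text
[283.5409387  254.64136494] 394 mean [ 461.6 -101.8] [ 461.  -100.9   47.9   79.6   87.7] tool [381.  -96.8  46.6]
[ 0.022  1.    -0.     0.   ] 0.22619386980612793 59.17148172855377
```

Aligned; inserting into slot 1.

Request:
carry_out([
  {"dp": [0, 0, -10], "rotation": [0, 0, 0]},
  {"dp": [0, 0, -20], "rotation": [0, 0, 0]},
  {"dp": [0, 0, -25], "rotation": [0, 0, 0]},
  {"dp": [0, 0, -26], "rotation": [0, 0, 0]},
  {"dp": [5, 0, -26], "rotation": [0, 0, 0]},
  {"dp": [12, -0.5, -26], "rotation": [0, 0, 0]},
  {"dp": [20, -1, -26], "rotation": [0, 0, 0]},
  {"dp": [28, -1.2, -26], "rotation": [0, 0, 0]},
  {"dp": [36, -1.6, -26], "rotation": [0, 0, 0]},
  {"dp": [42, -1.9, -26], "rotation": [0, 0, 0]},
])

```text
clock: 43.3
tool_pos: [0.4244, -0.0988, 0.0205]
eef_rot: [0.022, 1.0, -0.0, 0.001]
contact_force: [-0.3, 0.5, -1.8]
width: 0.22
finger_force: 59.3
```

Request:
carry_out([
  {"dp": [6, -0.4, 0], "rotation": [0, 0, 0]},
  {"dp": [12, -0.7, 0], "rotation": [0, 0, 0]},
  {"dp": [18, -1.0, 0], "rotation": [0, 0, 0]},
  {"dp": [24, -1.3, 0], "rotation": [0, 0, 0]},
  {"dp": [30, -1.5, 0], "rotation": [0, 0, 0]},
  {"dp": [36, -1.8, 0], "rotation": [0, 0, 0]},
  {"dp": [42, -2.0, 0], "rotation": [0, 0, 0]},
  {"dp": [47, -2.2, 0], "rotation": [0, 0, 0]},
  {"dp": [52, -2.4, 0], "rotation": [0, 0, 0]},
  {"dp": [55, -2.5, 0], "rotation": [0, 0, 0]},
])

```text
clock: 44.13
tool_pos: [0.4785, -0.1012, 0.0203]
eef_rot: [0.022, 1.0, -0.0, 0.0]
contact_force: [0.3, 0.2, -0.5]
width: 0.215
finger_force: 59.3
```

Request:
carry_out([
  {"dp": [0.5, 0, 0], "rotation": [0, 0, 0]},
  {"dp": [1, 0, -0.5], "rotation": [0, 0, 0]},
  {"dp": [1.5, 0, -0.5], "rotation": [0, 0, 0]},
  {"dp": [2, 0, -1], "rotation": [0, 0, 0]},
  {"dp": [2.5, 0, -1], "rotation": [0, 0, 0]},
  {"dp": [3, 0, -1], "rotation": [0, 0, 0]},
  {"dp": [3.5, 0, -1.3], "rotation": [0, 0, 0]},
  {"dp": [4, 0, -1.5], "rotation": [0, 0, 0]},
  {"dp": [4.5, 0, -1.5], "rotation": [0, 0, 0]},
  {"dp": [5, 0, -1.5], "rotation": [0, 0, 0]},
])

```text
clock: 44.97
tool_pos: [0.4806, -0.1008, 0.0195]
eef_rot: [0.022, 1.0, 0.0, -0.002]
contact_force: [-16.5, -1.0, 30.1]
width: 0.219
finger_force: 63.5
```

Request:
carry_out([
  {"dp": [-2, 0, 1], "rotation": [0, 0, 0]},
  {"dp": [-2, 0, 1.8], "rotation": [0, 0, 0]},
  {"dp": [-2, 0, 1.8], "rotation": [0, 0, 0]},
  {"dp": [-1, 0, 1.8], "rotation": [0, 0, 0]},
  {"dp": [0, 0, 1.8], "rotation": [0, 0, 0]},
  {"dp": [0, 0, 1.8], "rotation": [0, 0, 0]},
  {"dp": [0.5, 0, 1.8], "rotation": [0, 0, 0]},
  {"dp": [1, 0, 1.8], "rotation": [0, 0, 0]},
  {"dp": [1, 0, 1.8], "rotation": [0, 0, 0]},
  {"dp": [1, 0, 1.8], "rotation": [0, 0, 0]},
])

```text
clock: 45.8
tool_pos: [0.482, -0.1006, 0.0201]
eef_rot: [0.022, 1.0, 0.0, -0.002]
contact_force: [-10.1, 0.2, 0.5]
width: 0.221
finger_force: 59.6
```

Request:
carry_out([
  {"dp": [-1.5, 0, -0.5], "rotation": [0, 0, 0]},
  {"dp": [-1.5, 0, -0.5], "rotation": [0, 0, 0]},
  {"dp": [-1.5, 0, -0.5], "rotation": [0, 0, 0]},
  {"dp": [-1.5, 0, -0.5], "rotation": [0, 0, 0]},
  {"dp": [-1.5, 0, -0.5], "rotation": [0, 0, 0]},
  {"dp": [-1.5, 0, 10], "rotation": [0, 0, 0]},
  {"dp": [-1.5, 0, 30], "rotation": [0, 0, 0]},
  {"dp": [-1.5, 0, 60], "rotation": [0, 0, 0]},
  {"dp": [-1.5, 0, 95], "rotation": [0, 0, 0]},
  {"dp": [-1.5, 0, 130], "rotation": [0, 0, 0]},
], hand=0.42)

```text
clock: 46.63
tool_pos: [0.4819, -0.101, 0.1519]
eef_rot: [0.022, 1.0, 0.0, -0.0]
contact_force: [1.0, -1.0, -0.2]
width: 0.42
finger_force: 0.0
```

```bash
python3 - <<'E'
from h import *
P,d=grab('scene'); save('','crop8',cv2.resize(P[180:310,240:400],(738,600),interpolation=cv2.INTER_CUBIC))
# handle rear ends: dark pixels, top z~.038
print(state()['tool_pos'],state()['joint_pos'].round(2))
E
```

```text
[ 0.48464347 -0.10179987  0.15785466] [-0.33  0.41  1.76 -0.    0.97 -1.85]
```

View pics/crop8.png

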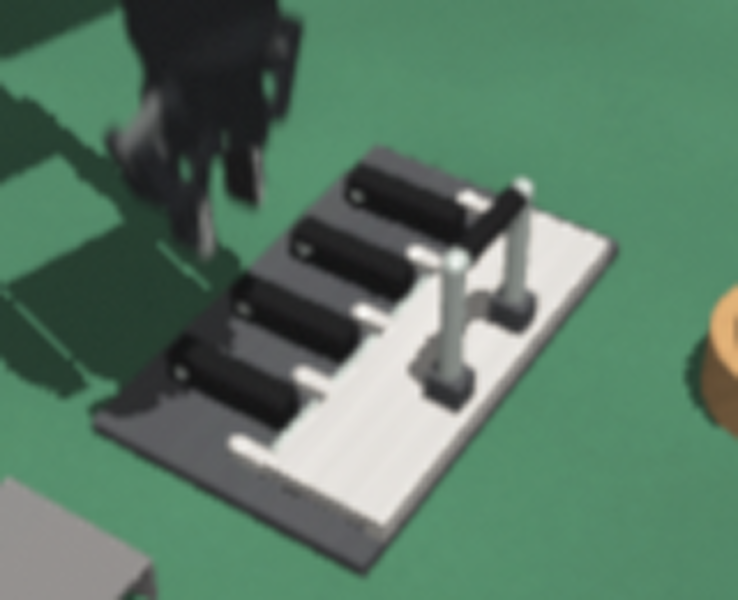

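All four handles sit in line in slots 1–4 (rear ends at crop (180,365), (240,292), (300,238), (355,180)). Next I'll clamp the lever.

Request:
carry_out([
  {"dp": [0, 0, 20], "rotation": [0, 0, -0.12]},
  {"dp": [0, 0, 40], "rotation": [0, 0, -0.24]},
  {"dp": [10, 8, 50], "rotation": [0, 0, -0.36]},
  {"dp": [25, 19, 50], "rotation": [0, 0, -0.48]},
  {"dp": [40, 30, 50], "rotation": [0, 0, -0.6]},
  {"dp": [55, 42, 50], "rotation": [0, 0, -0.72]},
  {"dp": [70, 53, 50], "rotation": [0, 0, -0.84]},
  {"dp": [85, 65, 50], "rotation": [0, 0, -0.96]},
  {"dp": [100, 76, 50], "rotation": [0, 0, -1.08]},
  {"dp": [115, 88, 50], "rotation": [0, 0, -1.2]},
], hand=0.5, newtons=20)

```text
clock: 47.52
tool_pos: [0.598, -0.0125, 0.2005]
eef_rot: [0.585, 0.811, -0.0, 0.0]
contact_force: [0.2, -0.7, -0.4]
width: 0.5
finger_force: 0.0
```

Request:
carry_out([
  {"dp": [0, 0, 0], "rotation": [0, 0, -0.12]},
  {"dp": [0, 0, 0], "rotation": [0, 0, -0.24]},
  {"dp": [0, 0, 0], "rotation": [0, 0, -0.371]},
  {"dp": [0, 0, 0], "rotation": [0, 0, -0.371]},
  {"dp": [0, 0, -20], "rotation": [0, 0, -0.371]},
  {"dp": [0, 0, -45], "rotation": [0, 0, -0.371]},
  {"dp": [0, 0, -65], "rotation": [0, 0, -0.371]},
  {"dp": [0, 0, -82], "rotation": [0, 0, -0.371]},
  {"dp": [0, 0, -92], "rotation": [0, 0, -0.371]},
  {"dp": [0, 0, -95], "rotation": [0, 0, -0.371]},
])

```text
clock: 48.35
tool_pos: [0.5965, -0.0131, 0.1041]
eef_rot: [0.722, 0.692, -0.001, -0.001]
contact_force: [-0.7, -0.5, -0.2]
width: 0.497
finger_force: 0.0
```

Request:
carry_out([
  {"dp": [0, 0, 0], "rotation": [0, 0, 0]},
  {"dp": [0, 0, 0], "rotation": [0, 0, 0]},
  {"dp": [0, 0, 0], "rotation": [0, 0, 0]},
  {"dp": [0, 0, 0], "rotation": [0, 0, 0]},
  {"dp": [0, 0, 0], "rotation": [0, 0, 0]},
  {"dp": [0, 0, 0], "rotation": [0, 0, 0]},
  {"dp": [0, 0, 0], "rotation": [0, 0, 0]},
  {"dp": [0, 0, 0], "rotation": [0, 0, 0]},
  {"dp": [0, 0, 0], "rotation": [0, 0, 0]},
  {"dp": [0, 0, 0], "rotation": [0, 0, 0]},
], hand=0.0)

```text
clock: 49.18
tool_pos: [0.5979, -0.0132, 0.1065]
eef_rot: [0.723, 0.691, 0.001, 0.001]
contact_force: [-1.6, 0.8, 7.5]
width: 0.158
finger_force: 20.1
```

Request:
carry_out([
  {"dp": [9, -0.4, -0.5], "rotation": [0, 0, 0]},
  {"dp": [18, -0.8, -2], "rotation": [0, 0, 0]},
  {"dp": [26.5, -1.2, -4], "rotation": [0, 0, 0]},
  {"dp": [35, -1.6, -7], "rotation": [0, 0, 0]},
  {"dp": [43, -1.9, -11], "rotation": [0, 0, 0]},
  {"dp": [51, -2.3, -16], "rotation": [0, 0, 0]},
  {"dp": [58, -2.6, -21], "rotation": [0, 0, 0]},
  {"dp": [62, -2.8, -25], "rotation": [0, 0, 0]},
  {"dp": [64, -2.9, -27], "rotation": [0, 0, 0]},
  {"dp": [64, -2.9, -27], "rotation": [0, 0, 0]},
])

```text
clock: 50.02
tool_pos: [0.661, -0.016, 0.0783]
eef_rot: [0.723, 0.691, -0.0, -0.001]
contact_force: [-5.2, -0.7, 4.5]
width: 0.157
finger_force: 20.4
```

Request:
carry_out([
  {"dp": [0.5, 0, -0.5], "rotation": [0, 0, 0]},
  {"dp": [1, 0, -1], "rotation": [0, 0, 0]},
  {"dp": [1.5, 0, -1.5], "rotation": [0, 0, 0]},
  {"dp": [2, 0, -2], "rotation": [0, 0, 0]},
  {"dp": [2.5, 0, -2.5], "rotation": [0, 0, 0]},
  {"dp": [3, 0, -3], "rotation": [0, 0, 0]},
  {"dp": [3, 0, -3], "rotation": [0, 0, 0]},
  {"dp": [3, 0, -3], "rotation": [0, 0, 0]},
  {"dp": [3, 0, -3], "rotation": [0, 0, 0]},
  {"dp": [3, 0, -3], "rotation": [0, 0, 0]},
])

```text
clock: 50.85
tool_pos: [0.6613, -0.0159, 0.076]
eef_rot: [0.723, 0.691, -0.002, -0.002]
contact_force: [-25.3, -0.8, 28.5]
width: 0.155
finger_force: 23.6
```

Request:
carry_out([
  {"dp": [-2, 0, 2], "rotation": [0, 0, 0]},
  {"dp": [-2, 0, 2], "rotation": [0, 0, 0]},
  {"dp": [-2, 0, 2], "rotation": [0, 0, 0]},
  {"dp": [-2, 0, 2], "rotation": [0, 0, 0]},
  {"dp": [-2, 0, 2], "rotation": [0, 0, 0]},
  {"dp": [-2, 0, 15], "rotation": [0, 0, 0]},
  {"dp": [-2, 0, 40], "rotation": [0, 0, 0]},
  {"dp": [-2, 0, 70], "rotation": [0, 0, 0]},
  {"dp": [-2, 0, 100], "rotation": [0, 0, 0]},
  {"dp": [-2, 0, 100], "rotation": [0, 0, 0]},
], hand=0.5)

```text
clock: 51.68
tool_pos: [0.6652, -0.0163, 0.1826]
eef_rot: [0.723, 0.691, 0.003, 0.004]
contact_force: [1.9, -0.3, 0.7]
width: 0.503
finger_force: 0.0
```

Request:
carry_out([
  {"dp": [-20, -34, 0], "rotation": [0, 0, 0]},
  {"dp": [-40, -68, 0], "rotation": [0, 0, 0]},
  {"dp": [-60, -102, 0], "rotation": [0, 0, 0]},
  {"dp": [-80, -137, 0], "rotation": [0, 0, 0]},
  {"dp": [-100, -172, 0], "rotation": [0, 0, 0]},
  {"dp": [-120, -207, 0], "rotation": [0, 0, 0]},
  {"dp": [-140, -242, 0], "rotation": [0, 0, 0]},
  {"dp": [-160, -277, 0], "rotation": [0, 0, 0]},
  {"dp": [-180, -311, 0], "rotation": [0, 0, 0]},
  {"dp": [-199, -345, 0], "rotation": [0, 0, 0]},
])

```text
clock: 52.52
tool_pos: [0.4622, -0.3627, 0.1765]
eef_rot: [0.723, 0.691, 0.0, 0.001]
contact_force: [0.9, 0.6, 0.6]
width: 0.502
finger_force: 0.0
```

```bash
python3 - <<'E'
from h import *
P,d=grab('top'); S,_=grab('scene')
o=np.zeros((600,800,3),np.uint8); o[:300,:400]=cv2.resize(P[120:240,280:440],(400,300),interpolation=cv2.INTER_CUBIC)
o[:300,400:]=cv2.resize(S[180:310,240:413],(400,300),interpolation=cv2.INTER_CUBIC)
o[300:,:480]=cv2.resize(P,(480,300)); save('','crop9',o); s=state(); print(s['tool_pos'],s['eef_rot'].round(3))
C=cloud('top',d); B=C[136:150,336:364].reshape(-1,3); B=B[(B[:,2]>.09)&(B[:,2]<.13)]; print('bar',len(B),np.median(B,0))
E
```

```text
[ 0.4610509  -0.36582132  0.1763964 ] [ 0.724  0.689 -0.     0.001]
bar 180 [ 0.65795293 -0.02469133  0.10640352]
```

View pics/crop9.png

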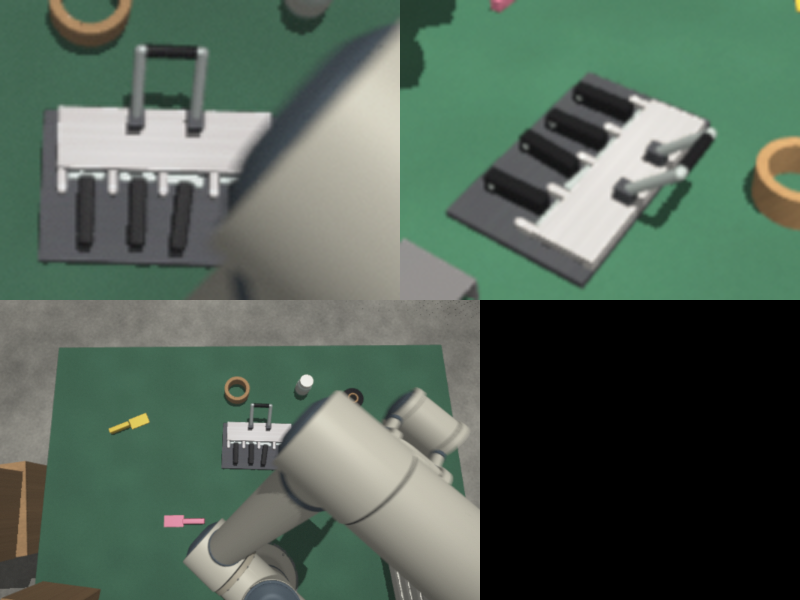

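The slot 2 scraper has been knocked askew and slightly out, handle at top crop (182,215). It was straight in the last picture. I'll measure it, then release the lever, re-seat the scraper and clamp again.

```bash
cat > hd.py <<'E'
from h import *
def handles(n,T=75):
    P,d=grab(n); g=P.max(2); O=np.array([537.5,-10.5])
    out={}
    h,w=g.shape; u,v=np.meshgrid(np.arange(w),np.arange(h)); W=onplane(n,np.c_[u.ravel(),v.ravel()],.036)[:,:2]*1000
    c,s=np.cos(-.045),np.sin(-.045); R=(W-O)@np.array([[c,-s],[s,c]])  # rack coords
    R=R.reshape(h,w,2); reg=(R[...,0]>-112)&(R[...,0]<2)&(abs(R[...,1])<140)
    m=(reg&(g<T)).astype(np.uint8); k,l,st,_=cv2.connectedComponentsWithStats(m)
    print(n,'base V',np.median(g[reg]))
    for i in range(1,k):
        if st[i,4]<40: continue
        Q=R[l==i]; mu=Q.mean(0); e=np.linalg.eigh(np.cov(Q.T))[1][:,1]; e*=np.sign(e[0]); t=(Q-mu)@e
        print(' ctr',mu.round(1),'yaw',round(float(np.arctan2(e[1],e[0])),3),'x',Q[:,0].min().round(1),Q[:,0].max().round(1),'len',np.ptp(t).round(),st[i,4])
if __name__=='__main__':
    handles('top',72); handles('scene',60)
E
python3 hd.py
```

```text
top base V 95.0
 ctr [-26.6 -98.5] yaw -0.685 x -65.3 0.7 len 84.0 197
 ctr [-59.2  94.7] yaw -0.012 x -103.6 -15.2 len 89.0 219
 ctr [-59.4  32.7] yaw -0.03 x -101.9 -16.3 len 86.0 222
 ctr [-63.6 -19.4] yaw -0.122 x -106.5 -20.8 len 88.0 215
scene base V 94.0
 ctr [-44.3  81.1] yaw -0.088 x -90.4 -1.5 len 91.0 232
 ctr [-44.5  19.8] yaw -0.075 x -89.9 -1.9 len 89.0 250
 ctr [-48.  -32.4] yaw -0.188 x -94.3 -6.5 len 91.0 248
 ctr [ -45.  -101.5] yaw -0.041 x -91.1 -3.1 len 88.0 287
```

Request:
carry_out([
  {"dp": [20, 35, 5], "rotation": [0, 0, 0]},
  {"dp": [40, 70, 5], "rotation": [0, 0, 0]},
  {"dp": [60, 104, 5], "rotation": [0, 0, 0]},
  {"dp": [80, 138, 5], "rotation": [0, 0, 0]},
  {"dp": [100, 173, 5], "rotation": [0, 0, 0]},
  {"dp": [120, 208, 5], "rotation": [0, 0, 0]},
  {"dp": [140, 243, 5], "rotation": [0, 0, 0]},
  {"dp": [160, 277, 5], "rotation": [0, 0, 0]},
  {"dp": [180, 312, 5], "rotation": [0, 0, 0]},
  {"dp": [198, 345, 5], "rotation": [0, 0, 0]},
])

```text
clock: 53.55
tool_pos: [0.6621, -0.012, 0.1811]
eef_rot: [0.722, 0.692, 0.0, 0.0]
contact_force: [0.9, -1.0, -0.4]
width: 0.501
finger_force: 0.0
```

Request:
carry_out([
  {"dp": [0, 0, 0], "rotation": [0, 0, 0]},
  {"dp": [0, 0, -20], "rotation": [0, 0, 0]},
  {"dp": [0, 0, -40], "rotation": [0, 0, 0]},
  {"dp": [0, 0, -60], "rotation": [0, 0, 0]},
  {"dp": [0, 0, -75], "rotation": [0, 0, 0]},
  {"dp": [0, 0, -88], "rotation": [0, 0, 0]},
  {"dp": [0, 0, -95], "rotation": [0, 0, 0]},
  {"dp": [0, 0, -100], "rotation": [0, 0, 0]},
  {"dp": [0, 0, -100], "rotation": [0, 0, 0]},
  {"dp": [0, 0, -100], "rotation": [0, 0, 0]},
])

```text
clock: 54.38
tool_pos: [0.6616, -0.0156, 0.0811]
eef_rot: [0.723, 0.691, 0.0, 0.0]
contact_force: [0.7, 0.0, -0.0]
width: 0.501
finger_force: 0.0
```

Request:
carry_out([
  {"dp": [0, 0, 0], "rotation": [0, 0, 0]},
  {"dp": [0, 0, 0], "rotation": [0, 0, 0]},
  {"dp": [0, 0, 0], "rotation": [0, 0, 0]},
  {"dp": [0, 0, 0], "rotation": [0, 0, 0]},
  {"dp": [0, 0, 0], "rotation": [0, 0, 0]},
  {"dp": [0, 0, 0], "rotation": [0, 0, 0]},
  {"dp": [0, 0, 0], "rotation": [0, 0, 0]},
  {"dp": [0, 0, 0], "rotation": [0, 0, 0]},
  {"dp": [0, 0, 0], "rotation": [0, 0, 0]},
  {"dp": [0, 0, 0], "rotation": [0, 0, 0]},
], hand=0.0)

```text
clock: 55.22
tool_pos: [0.6611, -0.016, 0.0814]
eef_rot: [0.723, 0.691, -0.0, -0.0]
contact_force: [-5.2, 0.7, 6.3]
width: 0.154
finger_force: 20.1
```

Arc back to upright: x −63.5, z +27.

Request:
carry_out([
  {"dp": [-6.5, 0.3, 6], "rotation": [0, 0, 0]},
  {"dp": [-14, 0.6, 11.5], "rotation": [0, 0, 0]},
  {"dp": [-21.5, 1, 16], "rotation": [0, 0, 0]},
  {"dp": [-29.5, 1.3, 20], "rotation": [0, 0, 0]},
  {"dp": [-38, 1.7, 23.3], "rotation": [0, 0, 0]},
  {"dp": [-46.5, 2, 25.5], "rotation": [0, 0, 0]},
  {"dp": [-55, 2.4, 26.7], "rotation": [0, 0, 0]},
  {"dp": [-63.5, 2.8, 27], "rotation": [0, 0, 0]},
  {"dp": [-63.5, 2.8, 27], "rotation": [0, 0, 0]},
  {"dp": [-63.5, 2.8, 27], "rotation": [0, 0, 0]},
])

```text
clock: 56.05
tool_pos: [0.5979, -0.0133, 0.1089]
eef_rot: [0.723, 0.691, 0.0, 0.001]
contact_force: [-2.0, 0.0, 12.7]
width: 0.155
finger_force: 21.1
```

Request:
carry_out([
  {"dp": [0, 0, 0], "rotation": [0, 0, 0]},
  {"dp": [0, 0, 0], "rotation": [0, 0, 0]},
  {"dp": [0, 0, 0], "rotation": [0, 0, 0]},
  {"dp": [0, 0, 0], "rotation": [0, 0, 0]},
  {"dp": [0, 0, 20], "rotation": [0, 0, 0]},
  {"dp": [0, 0, 50], "rotation": [0, 0, 0]},
  {"dp": [0, 0, 85], "rotation": [0, 0, 0.12]},
  {"dp": [-20, -3, 85], "rotation": [0, 0, 0.24]},
  {"dp": [-45, -6, 85], "rotation": [0, 0, 0.36]},
  {"dp": [-70, -9, 80], "rotation": [0, 0, 0.48]},
], hand=0.5)

```text
clock: 56.88
tool_pos: [0.5276, -0.0224, 0.1885]
eef_rot: [0.535, 0.845, 0.0, 0.001]
contact_force: [-0.2, -0.6, -1.0]
width: 0.499
finger_force: 0.0
```

Request:
carry_out([
  {"dp": [-20, -3, 0], "rotation": [0, 0, 0.12]},
  {"dp": [-40, -6, 0], "rotation": [0, 0, 0.24]},
  {"dp": [-48, -7, 0], "rotation": [0, 0, 0.36]},
  {"dp": [-48, -7, 0], "rotation": [0, 0, 0.48]},
  {"dp": [-48, -7, 0], "rotation": [0, 0, 0.6]},
  {"dp": [-48, -7, 0], "rotation": [0, 0, 0.72]},
  {"dp": [-48, -7, 0], "rotation": [0, 0, 0.84]},
  {"dp": [-48, -7, 0], "rotation": [0, 0, 0.96]},
  {"dp": [-48, -7, 0], "rotation": [0, 0, 0.99]},
  {"dp": [-48, -7, 0], "rotation": [0, 0, 0.99]},
], hand=0.4, newtons=60)

```text
clock: 57.72
tool_pos: [0.4797, -0.0292, 0.1875]
eef_rot: [0.072, 0.997, 0.0, -0.0]
contact_force: [-0.8, -0.4, 0.2]
width: 0.399
finger_force: 0.0
```

```bash
python3 - <<'E'
from hd import *
handles('scene',60); s=state(); print(s['tool_pos'],s['eef_rot'].round(4))
P,d=grab('scene'); save('','crop10',cv2.resize(P[190:290,245:380],(750,556),interpolation=cv2.INTER_CUBIC))
E
```

```text
scene base V 77.0
 ctr [-43.6  81.2] yaw -0.089 x -90.4 0.9 len 93.0 233
 ctr [-51.8  -7.3] yaw 0.971 x -99.2 -1.9 len 117.0 565
 ctr [ -45.  -101.5] yaw -0.041 x -91.1 -3.1 len 88.0 287
[ 0.47971344 -0.02922873  0.18752359] [ 7.340e-02  9.973e-01  0.000e+00 -1.000e-04]
```

View pics/crop10.png

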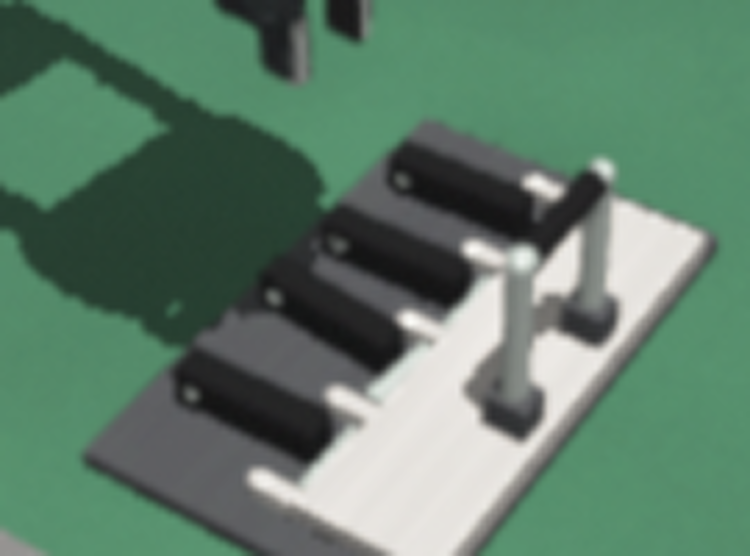

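The lever is upright. The slot 2 handle at crop (335,320) is skewed; the other three are straight. I'll go down and re-grip it.

Request:
carry_out([
  {"dp": [0, 0, -30], "rotation": [0, 0, 0]},
  {"dp": [0, 0, -60], "rotation": [0, 0, 0]},
  {"dp": [0, 0, -90], "rotation": [0, 0, 0]},
  {"dp": [0, 0, -115], "rotation": [0, 0, 0]},
  {"dp": [0, 0, -130], "rotation": [0, 0, 0]},
  {"dp": [0, 0, -143], "rotation": [0, 0, 0]},
  {"dp": [0, 0, -153], "rotation": [0, 0, 0]},
  {"dp": [0, 0, -161], "rotation": [0, 0, 0]},
  {"dp": [0, 0, -167], "rotation": [0, 0, 0]},
  {"dp": [0, 0, -169], "rotation": [0, 0, 0]},
])

```text
clock: 58.65
tool_pos: [0.4796, -0.0292, 0.018]
eef_rot: [0.073, 0.997, 0.0, -0.0]
contact_force: [0.2, 0.3, -0.1]
width: 0.403
finger_force: 0.0
```

Request:
carry_out([
  {"dp": [0, 0, 0], "rotation": [0, 0, 0]},
  {"dp": [0, 0, 0], "rotation": [0, 0, 0]},
  {"dp": [0, 0, 0], "rotation": [0, 0, 0]},
  {"dp": [0, 0, 0], "rotation": [0, 0, 0]},
  {"dp": [0, 0, 0], "rotation": [0, 0, 0]},
  {"dp": [0, 0, 0], "rotation": [0, 0, 0]},
  {"dp": [0, 0, 0], "rotation": [0, 0, 0]},
  {"dp": [0, 0, 0], "rotation": [0, 0, 0]},
  {"dp": [0, 0, 0], "rotation": [0, 0, 0]},
  {"dp": [0, 0, 0], "rotation": [0, 0, 0]},
], hand=0.0)

```text
clock: 59.48
tool_pos: [0.4798, -0.0297, 0.0191]
eef_rot: [0.073, 0.997, -0.0, 0.0]
contact_force: [-2.2, -6.5, -2.3]
width: 0.216
finger_force: 58.5
```

Request:
carry_out([
  {"dp": [-2, 0, 1], "rotation": [0, 0, 0]},
  {"dp": [-5, 0.3, 1.5], "rotation": [0, 0, 0]},
  {"dp": [-8, 0, 1.5], "rotation": [0, 0, 0.01]},
  {"dp": [-10, -1.5, 1.5], "rotation": [0, 0, 0.025]},
  {"dp": [-11, -3, 1.5], "rotation": [0, 0, 0.04]},
  {"dp": [-12, -5, 1.5], "rotation": [0, 0, 0.06]},
  {"dp": [-12, -7, 1.5], "rotation": [0, 0, 0.08]},
  {"dp": [-12, -8.8, 1.5], "rotation": [0, 0, 0.102]},
  {"dp": [-12, -8.8, 1.5], "rotation": [0, 0, 0.102]},
  {"dp": [-12, -8.8, 1.5], "rotation": [0, 0, 0.102]},
])

```text
clock: 60.32
tool_pos: [0.4679, -0.0381, 0.0201]
eef_rot: [0.022, 1.0, -0.0, 0.0]
contact_force: [-0.6, -1.2, -2.0]
width: 0.216
finger_force: 58.8
```

Request:
carry_out([
  {"dp": [2, -0.1, 0], "rotation": [0, 0, 0]},
  {"dp": [4, -0.2, 0], "rotation": [0, 0, 0]},
  {"dp": [6, -0.3, 0], "rotation": [0, 0, 0]},
  {"dp": [8, -0.4, 0], "rotation": [0, 0, 0]},
  {"dp": [10, -0.5, 0], "rotation": [0, 0, 0]},
  {"dp": [12, -0.6, 0], "rotation": [0, 0, 0]},
  {"dp": [13, -0.6, 0], "rotation": [0, 0, 0]},
  {"dp": [14, -0.6, 0], "rotation": [0, 0, 0]},
  {"dp": [15, -0.6, 0], "rotation": [0, 0, 0]},
  {"dp": [15, -0.6, 0], "rotation": [0, 0, 0]},
])

```text
clock: 61.15
tool_pos: [0.4828, -0.0386, 0.02]
eef_rot: [0.022, 1.0, 0.0, -0.0]
contact_force: [-0.4, 0.6, -1.5]
width: 0.22
finger_force: 58.8
```

Request:
carry_out([
  {"dp": [0.5, 0, 0], "rotation": [0, 0, 0]},
  {"dp": [1, 0, 0], "rotation": [0, 0, 0]},
  {"dp": [1.5, 0, 0], "rotation": [0, 0, 0]},
  {"dp": [2, 0, 0], "rotation": [0, 0, 0]},
  {"dp": [2.5, 0, 0], "rotation": [0, 0, 0]},
  {"dp": [3, 0, 0], "rotation": [0, 0, 0]},
  {"dp": [3.5, 0, 0], "rotation": [0, 0, 0]},
  {"dp": [4, 0, 0], "rotation": [0, 0, 0]},
  {"dp": [4, 0, 0], "rotation": [0, 0, 0]},
  {"dp": [4, 0, 0], "rotation": [0, 0, 0]},
])

```text
clock: 61.98
tool_pos: [0.4829, -0.0381, 0.0195]
eef_rot: [0.022, 1.0, 0.0, -0.004]
contact_force: [-17.4, -3.5, 4.4]
width: 0.219
finger_force: 59.7
```

Request:
carry_out([
  {"dp": [-3, 0, -1], "rotation": [0, 0, 0]},
  {"dp": [-3, 0, -1], "rotation": [0, 0, 0]},
  {"dp": [-3, 0, -1], "rotation": [0, 0, 0]},
  {"dp": [-3, 0, -1], "rotation": [0, 0, 0]},
  {"dp": [-3, 0, -1], "rotation": [0, 0, 0]},
  {"dp": [-3, 0, 10], "rotation": [0, 0, 0]},
  {"dp": [-3, 0, 30], "rotation": [0, 0, 0]},
  {"dp": [-3, 0, 65], "rotation": [0, 0, 0]},
  {"dp": [-3, 0, 105], "rotation": [0, 0, 0]},
  {"dp": [-3, 0, 145], "rotation": [0, 0, 0]},
], hand=0.4)

```text
clock: 62.82
tool_pos: [0.4834, -0.0385, 0.1666]
eef_rot: [0.022, 1.0, 0.0, -0.0]
contact_force: [1.1, 0.1, -0.1]
width: 0.397
finger_force: 0.0
```

Request:
carry_out([
  {"dp": [0, 0, 25], "rotation": [0, 0, -0.12]},
  {"dp": [15, 4, 35], "rotation": [0, 0, -0.24]},
  {"dp": [30, 8, 35], "rotation": [0, 0, -0.36]},
  {"dp": [45, 10, 35], "rotation": [0, 0, -0.48]},
  {"dp": [60, 14, 35], "rotation": [0, 0, -0.6]},
  {"dp": [75, 17, 35], "rotation": [0, 0, -0.72]},
  {"dp": [90, 20, 35], "rotation": [0, 0, -0.84]},
  {"dp": [105, 23, 35], "rotation": [0, 0, -0.96]},
  {"dp": [115, 25, 35], "rotation": [0, 0, -1.08]},
  {"dp": [115, 25, 35], "rotation": [0, 0, -1.2]},
], hand=0.5, newtons=20)

```text
clock: 63.65
tool_pos: [0.6007, -0.0133, 0.2]
eef_rot: [0.585, 0.811, 0.0, 0.001]
contact_force: [-1.2, -0.4, -0.2]
width: 0.502
finger_force: 0.0
```

```bash
python3 - <<'E'
from hd import *
handles('scene',60); handles('top',72); s=state(); print(s['tool_pos'],s['eef_rot'].round(4))
E
```

```text
scene base V 53.0
 ctr [-49.7  16.5] yaw 1.554 x -96.6 0.9 len 162.0 1187
 ctr [ -45.  -101.5] yaw -0.041 x -91.1 -3.1 len 88.0 287
top base V 143.0
 ctr [-42.6  94.5] yaw -0.42 x -110.0 -15.1 len 100.0 133
[ 0.59909187 -0.01350127  0.19989882] [ 0.5837  0.812  -0.     -0.    ]
```

Request:
carry_out([
  {"dp": [0, 0, 0], "rotation": [0, 0, -0.12]},
  {"dp": [0, 0, 0], "rotation": [0, 0, -0.24]},
  {"dp": [0, 0, 0], "rotation": [0, 0, -0.371]},
  {"dp": [0, 0, 0], "rotation": [0, 0, -0.371]},
  {"dp": [0, 0, -20], "rotation": [0, 0, -0.371]},
  {"dp": [0, 0, -45], "rotation": [0, 0, -0.371]},
  {"dp": [0, 0, -65], "rotation": [0, 0, -0.371]},
  {"dp": [0, 0, -82], "rotation": [0, 0, -0.371]},
  {"dp": [0, 0, -91], "rotation": [0, 0, -0.371]},
  {"dp": [0, 0, -94], "rotation": [0, 0, -0.371]},
])

```text
clock: 64.58
tool_pos: [0.598, -0.0136, 0.1048]
eef_rot: [0.721, 0.693, -0.001, -0.001]
contact_force: [-0.5, 0.5, -0.5]
width: 0.5
finger_force: 0.0
```

Request:
carry_out([
  {"dp": [0, 0, 0], "rotation": [0, 0, 0]},
  {"dp": [0, 0, 0], "rotation": [0, 0, 0]},
  {"dp": [0, 0, 0], "rotation": [0, 0, 0]},
  {"dp": [0, 0, 0], "rotation": [0, 0, 0]},
  {"dp": [0, 0, 0], "rotation": [0, 0, 0]},
  {"dp": [0, 0, 0], "rotation": [0, 0, 0]},
  {"dp": [0, 0, 0], "rotation": [0, 0, 0]},
  {"dp": [0, 0, 0], "rotation": [0, 0, 0]},
  {"dp": [0, 0, 0], "rotation": [0, 0, 0]},
  {"dp": [0, 0, 0], "rotation": [0, 0, 0]},
], hand=0.0)

```text
clock: 65.42
tool_pos: [0.5993, -0.0137, 0.1071]
eef_rot: [0.722, 0.692, 0.001, 0.001]
contact_force: [-2.1, -1.1, 7.5]
width: 0.159
finger_force: 20.0
```

```bash
python3 - <<'E'
from h import *
s=state(); print(s['tool_pos'],s['width'],s['contact_force'])
S,_=grab('scene'); save('','crop11',cv2.resize(S[190:290,245:380],(750,556),interpolation=cv2.INTER_CUBIC))
E
```

```text
[ 0.59934692 -0.01369298  0.10705388] 0.15858906348860996 [-2.0735282  -1.10152404  7.49914646]
```

View pics/crop11.png

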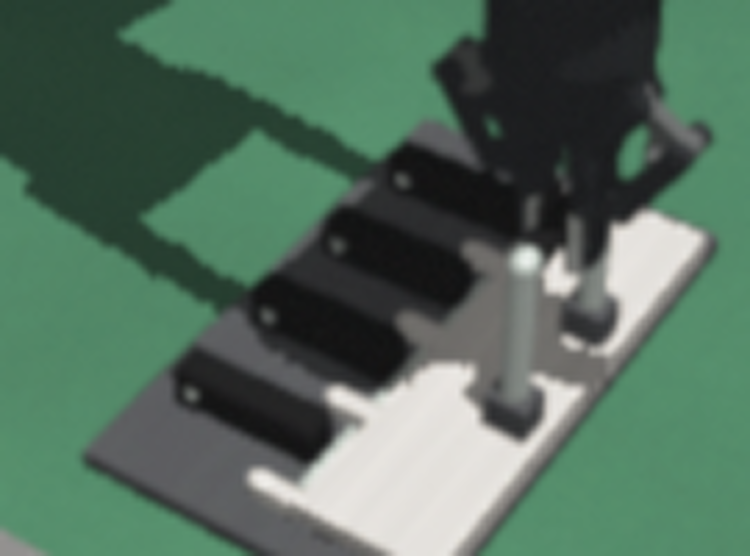

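All four handles are straight and parallel: rear ends at crop (190,375), (265,300), (335,225), (400,165). Clamping.

Request:
carry_out([
  {"dp": [9, -0.4, -0.5], "rotation": [0, 0, 0]},
  {"dp": [18, -0.8, -2], "rotation": [0, 0, 0]},
  {"dp": [26.5, -1.2, -4], "rotation": [0, 0, 0]},
  {"dp": [35, -1.6, -7], "rotation": [0, 0, 0]},
  {"dp": [43, -1.9, -11], "rotation": [0, 0, 0]},
  {"dp": [50, -2.3, -16], "rotation": [0, 0, 0]},
  {"dp": [57, -2.6, -21], "rotation": [0, 0, 0]},
  {"dp": [61, -2.8, -25], "rotation": [0, 0, 0]},
  {"dp": [63, -2.9, -27], "rotation": [0, 0, 0]},
  {"dp": [64, -2.9, -28], "rotation": [0, 0, 0]},
])

```text
clock: 66.3
tool_pos: [0.6613, -0.0164, 0.0781]
eef_rot: [0.722, 0.691, -0.001, -0.001]
contact_force: [-25.6, 0.7, 35.8]
width: 0.153
finger_force: 23.7
```

Request:
carry_out([
  {"dp": [0.5, 0, -0.5], "rotation": [0, 0, 0]},
  {"dp": [1, 0, -1], "rotation": [0, 0, 0]},
  {"dp": [1.5, 0, -1.5], "rotation": [0, 0, 0]},
  {"dp": [2, 0, -2], "rotation": [0, 0, 0]},
  {"dp": [2, 0, -2], "rotation": [0, 0, 0]},
  {"dp": [2, 0, -2], "rotation": [0, 0, 0]},
  {"dp": [2, 0, -2], "rotation": [0, 0, 0]},
  {"dp": [2, 0, -2], "rotation": [0, 0, 0]},
  {"dp": [2, 0, -2], "rotation": [0, 0, 0]},
  {"dp": [2, 0, -2], "rotation": [0, 0, 0]},
])

```text
clock: 67.13
tool_pos: [0.6613, -0.0163, 0.0764]
eef_rot: [0.722, 0.691, -0.002, -0.002]
contact_force: [-29.6, -0.1, 29.2]
width: 0.152
finger_force: 24.2
```

Request:
carry_out([
  {"dp": [-1, 0, 1], "rotation": [0, 0, 0]},
  {"dp": [-1, 0, 1], "rotation": [0, 0, 0]},
  {"dp": [-1, 0, 1], "rotation": [0, 0, 0]},
  {"dp": [-1, 0, 1], "rotation": [0, 0, 0]},
  {"dp": [-1, 0, 1], "rotation": [0, 0, 0]},
  {"dp": [-1, 0, 15], "rotation": [0, 0, 0]},
  {"dp": [-1, 0, 40], "rotation": [0, 0, 0]},
  {"dp": [-1, 0, 70], "rotation": [0, 0, 0]},
  {"dp": [-1, 0, 100], "rotation": [0, 0, 0]},
  {"dp": [-1, 0, 100], "rotation": [0, 0, 0]},
], hand=0.5)

```text
clock: 67.97
tool_pos: [0.6667, -0.0168, 0.182]
eef_rot: [0.722, 0.691, 0.003, 0.003]
contact_force: [1.6, -0.3, 2.1]
width: 0.496
finger_force: 0.0
```

Request:
carry_out([
  {"dp": [-20, -34, 0], "rotation": [0, 0, 0]},
  {"dp": [-40, -68, 0], "rotation": [0, 0, 0]},
  {"dp": [-60, -102, 0], "rotation": [0, 0, 0]},
  {"dp": [-80, -137, 0], "rotation": [0, 0, 0]},
  {"dp": [-100, -172, 0], "rotation": [0, 0, 0]},
  {"dp": [-120, -207, 0], "rotation": [0, 0, 0]},
  {"dp": [-140, -242, 0], "rotation": [0, 0, 0]},
  {"dp": [-160, -277, 0], "rotation": [0, 0, 0]},
  {"dp": [-181, -311, 0], "rotation": [0, 0, 0]},
  {"dp": [-203, -344, 0], "rotation": [0, 0, 0]},
], newtons=70)

```text
clock: 68.8
tool_pos: [0.4598, -0.3624, 0.176]
eef_rot: [0.723, 0.691, 0.0, 0.0]
contact_force: [0.1, -1.7, 0.5]
width: 0.498
finger_force: 0.0
```

Request:
carry_out([
  {"dp": [0, 0, 0], "rotation": [0, 0, 0]},
  {"dp": [0, 0, 0], "rotation": [0, 0, 0]},
  {"dp": [0, 0, -25], "rotation": [0, 0, 0]},
  {"dp": [0, 0, -55], "rotation": [0, 0, 0]},
  {"dp": [0, 0, -75], "rotation": [0, 0, 0]},
  {"dp": [0, 0, -75], "rotation": [0, 0, 0]},
  {"dp": [0, 0, -75], "rotation": [0, 0, 0]},
  {"dp": [0, 0, -75], "rotation": [0, 0, 0]},
  {"dp": [0, 0, -75], "rotation": [0, 0, 0]},
  {"dp": [0, 0, -75], "rotation": [0, 0, 0]},
])

```text
clock: 69.63
tool_pos: [0.4615, -0.3608, 0.1024]
eef_rot: [0.722, 0.692, 0.0, 0.001]
contact_force: [0.8, 0.6, 0.9]
width: 0.5
finger_force: 0.0
```

```bash
python3 - <<'E'
from hd import *
handles('scene',60); s=state(); print(s['tool_pos'],s['eef_rot'].round(4))
E
```

```text
scene base V 91.0
 ctr [-44.   81.1] yaw -0.091 x -90.4 -1.5 len 91.0 234
 ctr [-44.7  20. ] yaw -0.071 x -89.9 -1.9 len 89.0 257
 ctr [-44.5 -40.2] yaw -0.067 x -91.7 -2.3 len 90.0 268
 ctr [ -45.  -101.5] yaw -0.041 x -91.1 -3.1 len 88.0 287
[ 0.46135712 -0.3608422   0.10224334] [7.224e-01 6.914e-01 1.000e-04 1.000e-03]
```

Request:
carry_out([
  {"dp": [0.3, 0.3, -15], "rotation": [0, 0, 0]},
  {"dp": [0.3, 0.3, -30], "rotation": [0, 0, 0]},
  {"dp": [0.3, 0.3, -42], "rotation": [0, 0, 0]},
  {"dp": [0.3, 0.3, -50], "rotation": [0, 0, 0]},
  {"dp": [0.3, 0.3, -55], "rotation": [0, 0, 0]},
  {"dp": [0.3, 0.3, -56], "rotation": [0, 0, 0]},
  {"dp": [0.3, 0.3, -56], "rotation": [0, 0, 0]},
  {"dp": [0.3, 0.3, -56], "rotation": [0, 0, 0]},
  {"dp": [0.3, 0.3, -56], "rotation": [0, 0, 0]},
  {"dp": [0.3, 0.3, -56], "rotation": [0, 0, 0]},
])

```text
clock: 70.52
tool_pos: [0.4613, -0.3605, 0.0456]
eef_rot: [0.722, 0.691, 0.0, 0.0]
contact_force: [0.4, 0.5, 0.4]
width: 0.502
finger_force: 0.0
```

Request:
carry_out([
  {"dp": [0, 0, 0], "rotation": [0, 0, 0]},
  {"dp": [0, 0, 0], "rotation": [0, 0, 0]},
  {"dp": [0, 0, 0], "rotation": [0, 0, 0]},
  {"dp": [0, 0, 0], "rotation": [0, 0, 0]},
  {"dp": [0, 0, 0], "rotation": [0, 0, 0]},
  {"dp": [0, 0, 0], "rotation": [0, 0, 0]},
  {"dp": [0, 0, 0], "rotation": [0, 0, 0]},
  {"dp": [0, 0, 0], "rotation": [0, 0, 0]},
  {"dp": [0, 0, 0], "rotation": [0, 0, 0]},
  {"dp": [0, 0, 0], "rotation": [0, 0, 0]},
], hand=0.0)

```text
clock: 71.35
tool_pos: [0.4612, -0.3604, 0.0455]
eef_rot: [0.722, 0.691, 0.0, 0.0]
contact_force: [-1.0, 0.4, 7.1]
width: 0.17
finger_force: 68.8
```

Request:
carry_out([
  {"dp": [0, 0, 8], "rotation": [0, 0, 0]},
  {"dp": [0, 0, 20], "rotation": [0, 0, 0]},
  {"dp": [0, 0, 40], "rotation": [0, 0, 0]},
  {"dp": [0, 0, 60], "rotation": [0, 0, 0]},
  {"dp": [0, 0, 80], "rotation": [0, 0, 0]},
  {"dp": [0, 0, 100], "rotation": [0, 0, 0]},
  {"dp": [0, 0, 105], "rotation": [0, 0, 0]},
  {"dp": [0, 0, 105], "rotation": [0, 0, 0]},
  {"dp": [0, 0, 105], "rotation": [0, 0, 0]},
  {"dp": [0, 0, 105], "rotation": [0, 0, 0]},
])

```text
clock: 72.18
tool_pos: [0.4605, -0.3597, 0.1488]
eef_rot: [0.722, 0.691, -0.0, -0.001]
contact_force: [0.8, 0.0, -3.3]
width: 0.173
finger_force: 69.1
```

Request:
carry_out([
  {"dp": [2, 25, 0], "rotation": [0, 0, 0]},
  {"dp": [4, 60, 0], "rotation": [0, 0, 0]},
  {"dp": [6, 97, 0], "rotation": [0, 0, 0]},
  {"dp": [8, 134, 0], "rotation": [0, 0, 0]},
  {"dp": [10, 171, 0], "rotation": [0, 0, 0]},
  {"dp": [12, 208, 0], "rotation": [0, 0, 0]},
  {"dp": [14, 245, 0], "rotation": [0, 0, 0]},
  {"dp": [16, 282, 0], "rotation": [0, 0, 0]},
  {"dp": [18, 317, 0], "rotation": [0, 0, 0]},
  {"dp": [20.7, 340, 0], "rotation": [0, 0, 0]},
])

```text
clock: 73.02
tool_pos: [0.4806, -0.0173, 0.149]
eef_rot: [0.722, 0.692, -0.001, -0.001]
contact_force: [0.3, 0.6, -3.2]
width: 0.167
finger_force: 69.0
```

Request:
carry_out([
  {"dp": [0, 10, 0], "rotation": [0, 0, 0]},
  {"dp": [0, 14.9, 0], "rotation": [0, 0, 0]},
  {"dp": [0, 14.9, 0], "rotation": [0, 0, 0]},
  {"dp": [0, 14.9, -10], "rotation": [0, 0, 0]},
  {"dp": [0, 14.9, -20], "rotation": [0, 0, 0]},
  {"dp": [0, 14.9, -30], "rotation": [0, 0, 0]},
  {"dp": [0, 14.9, -40], "rotation": [0, 0, 0]},
  {"dp": [0, 14.9, -40], "rotation": [0, 0, 0]},
  {"dp": [0, 14.9, -40], "rotation": [0, 0, 0]},
  {"dp": [0, 14.9, -40], "rotation": [0, 0, 0]},
])

```text
clock: 73.85
tool_pos: [0.482, -0.0061, 0.1104]
eef_rot: [0.723, 0.691, 0.0, 0.0]
contact_force: [0.3, 0.3, -4.2]
width: 0.173
finger_force: 69.0
```

```bash
python3 - <<'E'
from h import *
s=state(); print(s['tool_pos'],s['eef_rot'].round(4),s['contact_force'],s['wrist_torque'])
P,d=grab('scene'); save('','crop12',cv2.resize(P[170:310,225:400],(750,600),interpolation=cv2.INTER_CUBIC))
E
```

```text
[ 0.48197896 -0.00608583  0.11036197] [7.228e-01 6.911e-01 0.000e+00 1.000e-04] [ 0.26482637  0.30422014 -4.22932021] [ 0.05262305 -0.06087723  0.0111642 ]
```

Request:
carry_out([
  {"dp": [0, 0.6, -8], "rotation": [0, 0, 0]},
  {"dp": [0, 0.6, -16], "rotation": [0, 0, 0]},
  {"dp": [0, 0.6, -24], "rotation": [0, 0, 0]},
  {"dp": [0, 0.6, -31], "rotation": [0, 0, 0]},
  {"dp": [0, 0.6, -37], "rotation": [0, 0, 0]},
  {"dp": [0, 0.6, -42], "rotation": [0, 0, 0]},
  {"dp": [0, 0.6, -46], "rotation": [0, 0, 0]},
  {"dp": [0, 0.6, -49], "rotation": [0, 0, 0]},
  {"dp": [0, 0.6, -50], "rotation": [0, 0, 0]},
  {"dp": [0, 0.6, -50], "rotation": [0, 0, 0]},
])

```text
clock: 74.73
tool_pos: [0.4818, -0.0047, 0.0599]
eef_rot: [0.722, 0.691, -0.0, -0.0]
contact_force: [0.2, 0.2, -3.1]
width: 0.172
finger_force: 69.0
```

Request:
carry_out([
  {"dp": [0, 0, -0.5], "rotation": [0, 0, 0]},
  {"dp": [0, 0, -1], "rotation": [0, 0, 0]},
  {"dp": [0, 0, -1.5], "rotation": [0, 0, 0]},
  {"dp": [0, 0, -2], "rotation": [0, 0, 0]},
  {"dp": [0, 0, -2.5], "rotation": [0, 0, 0]},
  {"dp": [0, 0, -3], "rotation": [0, 0, 0]},
  {"dp": [0, 0, -3], "rotation": [0, 0, 0]},
  {"dp": [0, 0, -3], "rotation": [0, 0, 0]},
  {"dp": [0, 0, -3], "rotation": [0, 0, 0]},
  {"dp": [0, 0, -3], "rotation": [0, 0, 0]},
])

```text
clock: 75.57
tool_pos: [0.4819, -0.0047, 0.0575]
eef_rot: [0.722, 0.691, 0.0, 0.0]
contact_force: [-1.9, -0.3, 7.2]
width: 0.171
finger_force: 70.6
```

Request:
carry_out([
  {"dp": [0, -0.8, 0], "rotation": [0, 0, 0]},
  {"dp": [0, -0.8, 0], "rotation": [0, 0, 0]},
  {"dp": [0, -0.8, 0], "rotation": [0, 0, 0]},
  {"dp": [0, -0.8, 0], "rotation": [0, 0, 0]},
  {"dp": [0, -0.8, 0], "rotation": [0, 0, 0]},
  {"dp": [0, -0.8, 8], "rotation": [0, 0, 0]},
  {"dp": [0, -0.8, 30], "rotation": [0, 0, 0]},
  {"dp": [0, -0.8, 65], "rotation": [0, 0, 0]},
  {"dp": [0, -0.8, 100], "rotation": [0, 0, 0]},
  {"dp": [0, -0.8, 140], "rotation": [0, 0, 0]},
], hand=0.5)

```text
clock: 76.4
tool_pos: [0.4808, -0.0054, 0.1986]
eef_rot: [0.723, 0.691, -0.001, -0.001]
contact_force: [1.3, -0.3, 0.2]
width: 0.503
finger_force: 0.0
```

Request:
carry_out([
  {"dp": [-5, 35, 20], "rotation": [0, 0, 0]},
  {"dp": [-10, 70, 40], "rotation": [0, 0, 0]},
  {"dp": [-15, 105, 60], "rotation": [0, 0, 0]},
  {"dp": [-20, 140, 60], "rotation": [0, 0, 0]},
  {"dp": [-25, 175, 60], "rotation": [0, 0, 0]},
  {"dp": [-30, 210, 60], "rotation": [0, 0, 0]},
  {"dp": [-35, 245, 60], "rotation": [0, 0, 0]},
  {"dp": [-40, 280, 60], "rotation": [0, 0, 0]},
  {"dp": [-45, 315, 60], "rotation": [0, 0, 0]},
  {"dp": [-50, 350, 60], "rotation": [0, 0, 0]},
])

```text
clock: 77.23
tool_pos: [0.4309, 0.3461, 0.2578]
eef_rot: [0.722, 0.691, 0.0, 0.0]
contact_force: [0.9, -0.3, 0.1]
width: 0.5
finger_force: 0.0
```

```bash
python3 - <<'E'
from h import *
P,d=grab('top'); S,_=grab('scene'); P0=cv2.imread('pics/top0.png')[:,:,::-1]
o=np.zeros((600,800,3),np.uint8); o[:300,:400]=cv2.resize(P[120:240,280:440],(400,300),interpolation=cv2.INTER_CUBIC)
o[:300,400:]=cv2.resize(S[180:310,240:413],(400,300),interpolation=cv2.INTER_CUBIC)
o[300:,:400]=cv2.resize(P0[120:240,280:440],(400,300),interpolation=cv2.INTER_CUBIC); o[300:550,400:]=cv2.resize(P,(400,250)); save('','crop13',o)
C=cloud('top',d);C0=cloud('top',np.load('top0.npy'))
for c in (C0,C): 
  B=c[195:215,325:368].reshape(-1,3); B=B[(B[:,2]>.072)&(B[:,2]<.09)]; print(len(B),B.mean(0).round(4), np.median(c[192:198,310:380,2]),np.median(c[212:218,310:380,2]))
  b=c[136:150,336:364].reshape(-1,3); b=b[(b[:,2]>.09)&(b[:,2]<.13)]; print('bar',len(b),np.median(b,0))
E
```

```text
222 [ 0.4819 -0.0077  0.0789] 0.044519636879449376 0.04486206052880974
bar 180 [ 0.64777907 -0.01739217  0.1162495 ]
223 [ 0.4824 -0.0096  0.0789] 0.0445791810337878 0.044701273194748835
bar 178 [ 0.65771326 -0.02474249  0.10622739]
```

View pics/crop13.png

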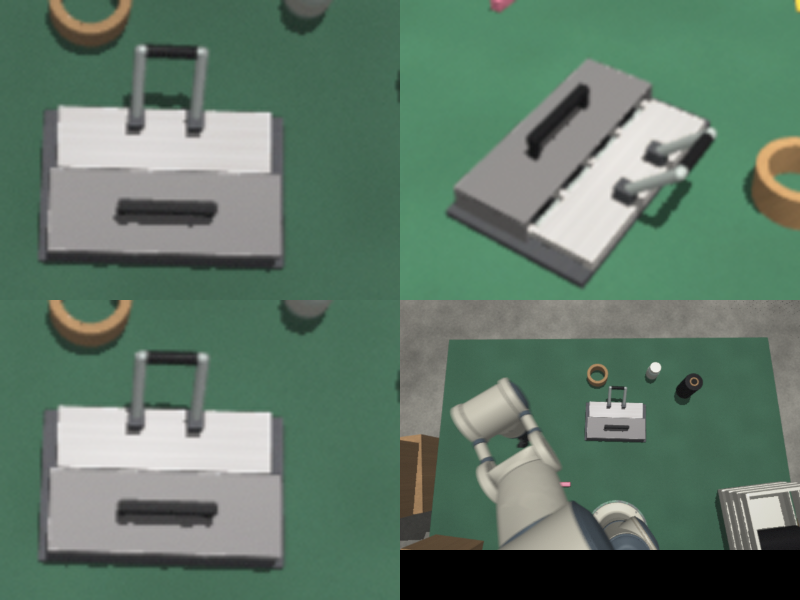

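The cover is back within about 2 mm of where it stood (top row against the first picture below it). The lever is at its stop and the bystanders are in place. Handing in.

```bash
python3 -c "
from station import workorder
print(workorder.finish_job())"
```

```text
the job is handed in; nothing more can be done
None
```

The job is handed in: all four black scrapers are home in their own slots, the lever is clamped at its far stop and the cover is back within about 2 mm; the slot 2 scraper got knocked askew around the first clamping, so I released the lever, re-seated it and clamped again.

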